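# Load the battery packs into the charging tray

## Task

Take the two battery packs, one wide and one narrow, from the sloping rest and lay each in the charging-tray bay that fits it: contact end pushing back the bay's sprung contact block, tail inside the end wall, lying flat and fully down on the bay floor, and let go. Leave everything else on the bench where it is.

Things in the scene. Friction and masses are not known exactly. Their poses are not given: they have to be found in the camera images.
- pack_wide: wide battery pack: black block, paper label on top, 120 x 46 x 24 mm, 0.17 to 0.34 kg. Origin: middle of the bottom edge of its contact end (two brass strips). +x: contact end to ribbed tail; +z: out of the label. Starts on the rest, contact end down against the ledge, in either of two places; 30 mm free beside it. Grip it across its width.
- pack_narrow: narrow battery pack: black block, paper label on top, 100 x 34 x 24 mm, 0.12 to 0.24 kg. Origin: middle of the bottom edge of its contact end (two brass strips). +x: contact end to ribbed tail; +z: out of the label. Starts on the rest, contact end down against the ledge, in either of two places; 30 mm free beside it. Grip it across its width.
- rest: fixed aluminium rest 170 mm wide; its plate slopes at 42 degrees, rising along its +x. Origin under its middle at bench height. The packs' lower edges meet the ledge at x -60 mm, 30 mm above the bench; the ledge stands 12 mm above the plate, which runs 142 mm up the slope from there (upper edge 125 mm high).
- tray: fixed grey charging tray 164 (x) by 170 mm (y), two bays along its x, side by side, middles 85 mm apart: wide at +y, narrow at -y. Origin under its middle at bench height. Sprung contact blocks at the -x ends, end walls 6 mm thick at the +x ends. Tray and rest may swap sides of the bench.
- bay_wide (a point): where the wide pack's origin must end: on the bay floor, 8 mm above the bench; axes as the tray. End wall: inner face at x 120 mm, 10 mm high above the floor. Side guides 10 mm high, 5 thick, 51 mm apart, at x 2-26 and 96-120 mm; open between for fingers. Sprung block: 36 mm wide, top 9 mm over the floor, face at x +8 mm when free. Its housing: x below -6, 12 mm high.
- bay_narrow (a point): where the narrow pack's origin must end: on the bay floor, 8 mm above the bench; axes as the tray. End wall: inner face at x 100 mm, 10 mm high above the floor. Side guides 10 mm high, 5 thick, 39 mm apart, at x 2-26 and 76-100 mm; open between for fingers. Sprung block: 24 mm wide, top 9 mm over the floor, face at x +8 mm when free. Its housing: x below -6, 12 mm high.
- contact_wide (a joint): travel (m) of the wide bay's sprung contact block, pushed towards the tray's -x: 0 free (bay then 8 mm shorter than the pack), 0.008 with the pack in, 0.012 at its stop. 3.2 N to start, 8 N at the stop, springs back. Its face is upright: pressing from above does not move it.
- contact_narrow (a joint): travel (m) of the narrow bay's sprung contact block, pushed towards the tray's -x: 0 free (bay then 8 mm shorter than the pack), 0.008 with the pack in, 0.012 at its stop. 3.2 N to start, 8 N at the stop, springs back. Its face is upright: pressing from above does not move it.
- screwdriver: screwdriver 170 mm long, lying on the bench between rest and tray; leave it alone
- spool: reel of solder wire, 52 mm across, 36 mm high; leave it alone
- notepad: block of note paper 76 x 76 x 28 mm; leave it alone
- flux: small amber glass bottle, 36 mm across, 70 mm high; leave it alone
- brush: brush 160 mm long, lying on the bench at the left; leave it alone
- wrench: wrench 150 mm long, lying on the bench at the right; leave it alone
There are look-alikes about, which are no part of the job. Leave any blue look-alike of the pack_narrow alone.

How it is judged:
By the outcome, as a careful person would: the job done as asked, in the order asked, and still so for the second after the job is handed in, with the robot touching nothing.
It also fails if it takes over 67 s, if anything falls off the work surface, if the arm or the gripper's body presses on something with over 40 N, if the wrist force passes 120 N, or if a joint passes its speed limit or range.

## Robot

A 7-joint arm with a two-finger parallel gripper is mounted at the origin on the work surface. World frame = base frame: x ahead of the robot, y to its left, z up, the work surface at z = 0. Lengths are in m, angles in rad, forces in N, time in s.
With the tool pointing down it reaches from about 0.425 to 0.875 m from the base axis. Payload 8.4 kg.
Tool frame: the origin (TCP) lies at the very end of the fingers, on their centre line; the grasp point (between the pads) lies 19 mm behind it (hold_point_z is the distance from the TCP to the grasp point, in m); z points along the fingers, y is the line along which they close (so a half turn about z gives the same grasp; the last joint's range is limited). The gripper opens to 85 mm and grips with 20 to 120 N. Pads are 22 mm wide; open, the fingers measure 114 mm over their backs; the gripper's body (76 mm by 85 mm) begins 54 mm behind the grasp point. The pads swing forward as they close: fully open they stand 13 mm farther back than shut.
Start: joints at [-1.265, 0.333, 0.04, 1.465, -0.013, 1.343, -0.059], TCP at [0.256, 0.597, 0.231] pointing down, gripper open.
Joint ranges: [-2.58, 2.58], [-0.38, 2.09], [-1.3, 1.39], [0.25, 2.4], [-1.5, 4.64], [0.08, 2.09], [-2.65, 2.65]. Speed limits (rad/s): [2.22, 2.22, 2.79, 2.79, 3.14, 3.14, 3.14].

## Interface

Orientations are given as a unit quaternion [w, x, y, z].
In Python, from station import get_obs, snapshot, camera_info, close_job, hold_point_z gives the robot as it stands.
- The arm moves only by the tool apply_moves, never from a script. Its argument "deltas" is one flat list of numbers, 7 for each row, row after row: the opening, from 0 (shut) to 1 (fully open), then the shift along the tool's x, y, z scaled (see below), then the turn, a rotation vector about the tool's x, y, z scaled (see below). In form: [claw, x, y, z, ax, ay, az, claw, x, y, z, ax, ay, az, ...]. A call has exactly 5 rows; each row shifts and turns the commanded pose from where the row before left it, along the tool's axes as they then stand; what a row does not reach is not made up. The controller multiplies each number of a shift by 0.03 m and each number of a turn by 0.12 rad. A row lasts 1/12 s, in which the tool goes at most 41.7 mm and 7.16 degrees, less where a joint would pass 70% of its speed; a pose out of reach is approached as far as the arm can. A call with a number of a shift or a turn outside -1 to 1 is refused whole. A call with a gripper value outside its range is refused whole. The fingers move at their own pace and stop on an object; "force" is the grip in N (left out, the last holds). Time passes only in rows, so rows that do not move let the fingers close, or fill a call up. It gives the time, the measured TCP pose, the force, the opening and the grip force at its end, in the units of the state.
- get_obs(): the state, without advancing time (a new reading comes with each control period).
- snapshot(name): name is "side" or "top" or "wrist"; returns the picture (480x640x3 uint8, blue, green, red); there is no depth.
- camera_info(name): a dict with "fx", "fy", "cx", "cy" (pixels), "rvec" (rotation vector, rad) and "tvec" (3), from world to camera coordinates, as OpenCV has them. Camera axes: x right, y down, z forward; pixel columns grow to the right and rows downward; lengths in m; the calibration is good to about 2 mm. A picture is of the moment at which its call begins: read the wrist's pose just before it. camera_info takes no time and is no camera call; for the wrist camera it gives the pose at the moment of the call.
- close_job(): hands the job in; it is judged then, once.
The state is a dict: "t": time; "joint_pos": joint angles; "qvel": joint speeds; "joint_torque": joint torques, N m; "tool_pos": TCP position; "orientation": TCP orientation; "wrist_force": force on the tool from outside, world axes, zero at the start; "ft_torque": the same for the moment, N m; "opening": finger opening in m; "grasp_force": force on a finger pad.
Only numpy, scipy, OpenCV 4.12 (cv2) and the standard library are available. Lean on these libraries where they do the work, as an engineer would, in place of code of your own. Each camera call takes 0.05 s, during which the arm holds its last target. There are 200 camera calls.

## Working session

There is one attempt and no reset: what is moved stays moved. The work goes in short steps, Python scripts to look and compute and a tool call to move; the robot and the scene stay as the last step left them, time stands still between calls to the robot, and variables do not carry over. Pictures are saved under pics/ and viewed, at most 10 in all, crops included, and the job is handed in when it is done.

Besides the shell and the picture viewer there is one more tool, called after "Call:" as name(argument=value, ...), one argument or row to a line, values as JSON. apply_moves: Moves the arm, as the interface text tells. Its arguments: {"type":"object","properties":{"deltas":{"type":"array"},"force":{"type":"number"}},"required":["deltas"]}

```bash
mkdir -p pics; ls
python3 - <<'E'
from station import *
import cv2,numpy as np
o=get_obs();print({k:np.round(v,3).tolist() for k,v in o.items()}, hold_point_z)
for n in("side","top"):
    cv2.imwrite(f"pics/{n}0.png",snapshot(n));c=camera_info(n);print(n,c)
    R=cv2.Rodrigues(np.array(c['rvec'],float))[0];print(-R.T@np.array(c['tvec']))
E
```

```text
pics
{'t': 0.0, 'joint_pos': [-1.265, 0.334, 0.04, 1.466, -0.013, 1.343, -0.058], 'qvel': [0.001, 0.001, -0.0, -0.001, 0.001, -0.0, 0.001], 'joint_torque': [0.001, -65.856, 1.366, -40.555, 0.017, 0.013, -0.0], 'tool_pos': [0.256, 0.597, 0.23], 'orientation': [-0.0, 0.201, 0.98, -0.001], 'wrist_force': [0.516, 0.02, -0.765], 'ft_torque': [0.01, -0.037, -0.008], 'grasp_force': 0.0, 'opening': 0.085} 0.0187
side {'fx': 474.17146113529833, 'fy': 474.17146113529833, 'cx': 313.555540068406, 'cy': 241.41049874617127, 'rvec': array([ 0.32395941, -2.89163239,  0.98867617]), 'tvec': array([0.57476917, 0.13426404, 0.99672864])}
[0.45259879 0.61858758 0.86853795]
top {'fx': 476.6030338083362, 'fy': 476.6030338083362, 'cx': 314.71023551932564, 'cy': 245.53610905291748, 'rvec': array([ 2.15282752, -2.11439062,  0.23390198]), 'tvec': array([-0.03533056,  0.55511675,  0.96295364])}
[0.36275837 0.00108014 1.05123155]
```

View pics/top0.png

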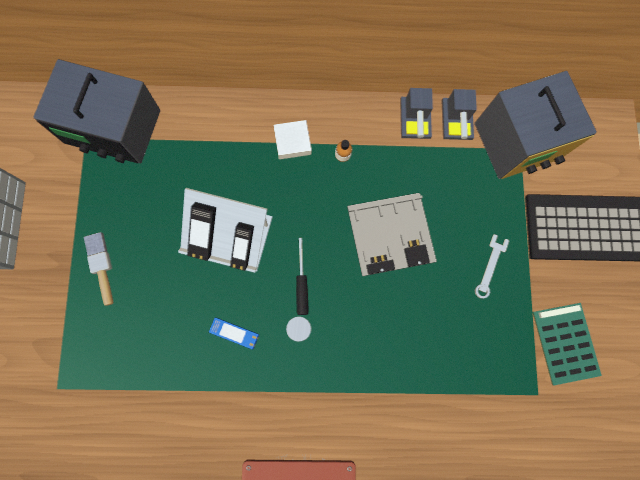

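View pics/side0.png

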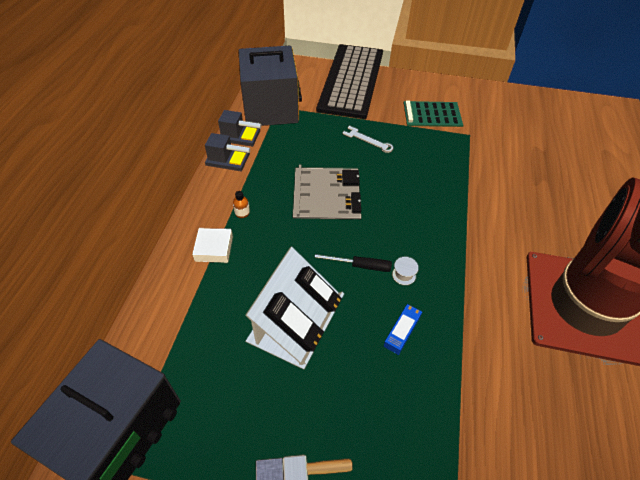

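Top view: candidates for packs are the wide pack on the rest (200,232), the narrow pack on the rest (242,246), the blue look-alike (233,333, excluded by colour), and the tray's black housings (380,265)/(416,253). The two black label-topped blocks on the rest are the right ones; the wide one is at the left. The tray is to the right (392,235), and the side view agrees: packs (295,320), (320,290), tray (328,192).

```bash
cat > h.py <<'E'
from station import *
import cv2,numpy as np
from scipy.spatial.transform import Rotation as Ro
def cam(c):
    R=cv2.Rodrigues(np.array(c['rvec'],float))[0];t=np.array(c['tvec'],float)
    return R,t,-R.T@t
def rays(c,uv):
    R,t,C=cam(c);uv=np.atleast_2d(uv).astype(float)
    d=np.c_[(uv[:,0]-c['cx'])/c['fx'],(uv[:,1]-c['cy'])/c['fy'],np.ones(len(uv))]
    d=d@R;return C,d/np.linalg.norm(d,axis=1)[:,None]
def onz(c,uv,z):
    C,d=rays(c,uv);return C+d*((z-C[2])/d[:,2])[:,None]
def tri(c1,u1,c2,u2):
    C1,D1=rays(c1,u1);C2,D2=rays(c2,u2);out=[]
    for a,b in zip(D1,D2):
        s=np.linalg.lstsq(np.c_[a,-b],C2-C1,rcond=None)[0]
        p,q=C1+a*s[0],C2+b*s[1];out.append(np.r_[(p+q)/2,np.linalg.norm(p-q)])
    return np.array(out)
def proj(c,P):
    return cv2.projectPoints(np.atleast_2d(P).astype(float),np.array(c['rvec'],float),np.array(c['tvec'],float),np.array([[c['fx'],0,c['cx']],[0,c['fy'],c['cy']],[0,0,1.]]),None)[0][:,0]
def rot(o): q=o['orientation'];return Ro.from_quat([q[1],q[2],q[3],q[0]])
def moveto(p,R,translate_first=True):
    "units: shift/0.03 in current (or final) tool axes, turn/0.12"
    o=get_obs();R0=rot(o);d=np.array(p)-o['tool_pos']
    tv=(R0.inv()*R).as_rotvec()/0.12
    print('shift units',np.round((R0 if translate_first else R).inv().apply(d)/0.03,2),'turn units',np.round(tv,2),'pos',np.round(o['tool_pos'],4),'t',round(o['t'],2),'F',np.round(o['wrist_force'],1))
E
python3 - <<'E'
from h import *
np.set_printoptions(precision=4,suppress=True)
c=camera_info('top');s=camera_info('side')
print('tray',onz(c,[(348,207),(421,194),(436,262),(362,274)],.015))
print('rest',onz(c,[(187,190),(271,208),(258,271),(180,252)],.03))
im=cv2.imread('pics/top0.png');im2=cv2.imread('pics/side0.png')
def labels(im,box):
    x0,y0,x1,y1=box;h=im[y0:y1,x0:x1];m=(h.min(2)>225).astype(np.uint8)
    n,l,st,ce=cv2.connectedComponentsWithStats(m)
    return [(st[i,4],ce[i]+[x0,y0]) for i in range(1,n) if st[i,4]>60]
a=labels(im,(175,185,275,275));b=labels(im2,(245,245,345,370));print(a,b)
w=camera_info('wrist');print(w,cam(w)[2])
o=get_obs();print('cam in tool',rot(o).inv().apply(cam(w)[2]-o['tool_pos']),(rot(o).inv().as_matrix()@cam(w)[0].T))
E
```

```text
tray [[ 0.6532 -0.1001  0.015 ]
 [ 0.6877 -0.2667  0.015 ]
 [ 0.5316 -0.2959  0.015 ]
 [ 0.5016 -0.1312  0.015 ]]
rest [[0.6796 0.2589 0.03  ]
 [0.6427 0.072  0.03  ]
 [0.5018 0.0953 0.03  ]
 [0.5399 0.2648 0.03  ]]
[(np.int32(398), array([199.2739, 233.0955])), (np.int32(212), array([240.1698, 248.1274]))] [(np.int32(245), array([321.0653, 287.4327])), (np.int32(522), array([296.3544, 320.4119]))]
{'fx': 355.05666103484407, 'fy': 355.05666103484407, 'cx': 307.7798700093949, 'cy': 232.8659352310637, 'rvec': array([-2.4087, -1.5881, -0.2343]), 'tvec': array([-0.6485, -0.0374,  0.3797])} [0.1873 0.6259 0.3733]
cam in tool [ 0.0744 -0.0008 -0.1428] [[-0.0004 -0.9568 -0.2908]
 [ 1.     -0.0004 -0.0001]
 [ 0.     -0.2908  0.9568]]
```

```bash
cat >> h.py <<'E'
def Rd(yaw,pitch=0):
    "tool down, pack/tray +x at yaw (deg); pitch: +x end raised (deg)"
    a=np.radians(yaw);x=np.array([-np.cos(a),-np.sin(a),0]);y=np.array([-np.sin(a),np.cos(a),0])
    M=np.c_[x,y,[0,0,-1]]
    return Ro.from_rotvec(-np.radians(pitch)*y)*Ro.from_matrix(M)
E
python3 - <<'E'
from h import *
c=camera_info('top');s=camera_info('side')
print(tri(c,[(199.27,233.1),(240.17,248.13)],s,[(296.35,320.41),(321.07,287.43)]).round(4))
moveto([.57,.17,.28],Rd(-11.5))
E
```

```text
[[0.5724 0.214  0.0844 0.0031]
 [0.5438 0.1294 0.0777 0.0029]]
shift units [-15.23  -8.96  -1.64] turn units [-0.01 -0.   -1.7 ] pos [0.2559 0.5971 0.2305] t 0.1 F [-0.3 -0.  -0. ]
```

Call:
apply_moves(
  deltas=[1, -0.76, -0.45, -0.08, 0, 0, 0, 1, -0.76, -0.45, -0.08, 0, 0, 0, 1, -0.76, -0.45, -0.08, 0, 0, 0, 1, -0.76, -0.45, -0.08, 0, 0, 0, 1, -0.76, -0.45, -0.08, 0, 0, 0],
)

```text
t: 0.52
tool_pos: [0.3347, 0.4892, 0.243]
orientation: [-0.0, 0.201, 0.98, -0.0]
wrist_force: [0.2, 0.3, 1.0]
opening: 0.0854
grasp_force: 0.0
```

Call:
apply_moves(
  deltas=[1, -0.76, -0.45, -0.08, 0, 0, 0, 1, -0.76, -0.45, -0.08, 0, 0, 0, 1, -0.76, -0.45, -0.08, 0, 0, 0, 1, -0.76, -0.45, -0.08, 0, 0, 0, 1, -0.76, -0.45, -0.08, 0, 0, 0],
)

```text
t: 0.93
tool_pos: [0.4128, 0.3823, 0.2551]
orientation: [-0.0, 0.201, 0.98, -0.0]
wrist_force: [1.1, 0.3, 0.3]
opening: 0.0854
grasp_force: 0.0
```

Call:
apply_moves(
  deltas=[1, -0.76, -0.45, -0.08, 0, 0, 0, 1, -0.76, -0.45, -0.08, 0, 0, 0, 1, -0.76, -0.45, -0.08, 0, 0, 0, 1, -0.76, -0.45, -0.08, 0, 0, 0, 1, -0.76, -0.45, -0.08, 0, 0, 0],
)

```text
t: 1.35
tool_pos: [0.491, 0.2753, 0.2672]
orientation: [-0.0, 0.201, 0.98, -0.0]
wrist_force: [-0.2, -0.1, 1.0]
opening: 0.0854
grasp_force: 0.0
```

Call:
apply_moves(
  deltas=[1, -0.76, -0.45, -0.08, 0, 0, 0, 1, -0.76, -0.45, -0.08, 0, 0, 0, 1, -0.76, -0.45, -0.08, 0, 0, 0, 1, -0.76, -0.45, -0.08, 0, 0, 0, 1, -0.76, -0.45, -0.08, 0, 0, 0],
)

```text
t: 1.77
tool_pos: [0.5692, 0.1685, 0.2791]
orientation: [-0.0, 0.201, 0.98, -0.0]
wrist_force: [0.4, 0.7, 1.1]
opening: 0.0854
grasp_force: 0.0
```

Call:
apply_moves(
  deltas=[0.7, 0, 0, 0, 0, 0, -0.85, 0.7, 0, 0, 0, 0, 0, -0.85, 0.7, 0, 0, 0, 0, 0, 0, 0.7, 0, 0, 0, 0, 0, 0, 0.7, 0, 0, 0, 0, 0, 0],
)

```text
t: 2.18
tool_pos: [0.5685, 0.17, 0.2791]
orientation: [-0.0, 0.102, 0.995, -0.0]
wrist_force: [-0.2, 0.3, -0.2]
opening: 0.0601
grasp_force: 0.0
```

Run:
```python
from h import *
import pickle
c=camera_info('wrist');im=snapshot('wrist');cv2.imwrite('pics/w1.png',im);pickle.dump(c,open('w1.pkl','wb'))
moveto([.57,.17,.28],Rd(-11.5)); print(get_obs()['opening'])
```

```text
shift units [-0.05  0.01 -0.03] turn units [-0.   -0.   -0.02] pos [0.5686 0.17   0.2792] t 2.23 F [-0.1  0.5  0.9]
0.05941244772980507
```

View pics/w1.png

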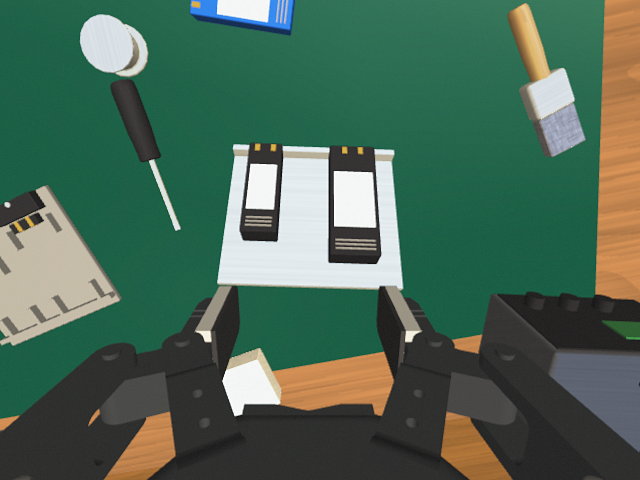

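The narrow pack is at left (262,195), wide at right (355,205), both black with brass at the ledge edge; the blue one is off the rest at (243,10). Next I go to a tilted pose, perpendicular to the plate, for the second view.

Run:
```python
from h import *
moveto([.494,.183,.165],Rd(-11.5,42));moveto([.494,.183,.165],Rd(-11.5,42),False)
```

```text
shift units [ 2.52 -0.08  3.81] turn units [-0.01 -6.11 -0.02] pos [0.5686 0.17   0.2792] t 2.23 F [-0.1  0.5  0.9]
shift units [ 4.42 -0.07  1.14] turn units [-0.01 -6.11 -0.02] pos [0.5686 0.17   0.2792] t 2.23 F [-0.1  0.5  0.9]
```

Call:
apply_moves(
  deltas=[0.7, 0, 0, 0, 0, -0.87, 0, 0.7, 0, 0, 0, 0, -0.87, 0, 0.7, 0, 0, 0, 0, -0.87, 0, 0.7, 0, 0, 0, 0, -0.87, 0, 0.7, 0, 0, 0, 0, -0.87, 0],
)

```text
t: 2.65
tool_pos: [0.5688, 0.1708, 0.2805]
orientation: [0.26, 0.097, 0.96, -0.024]
wrist_force: [0.7, -1.3, -0.2]
opening: 0.0598
grasp_force: 0.0
```

Call:
apply_moves(
  deltas=[0.7, 0, 0, 0, 0, -0.88, 0, 0.7, 0, 0, 0, 0, -0.88, 0, 0.7, 0.9, 0, 0.2, 0, 0, 0, 0.7, 0.9, 0, 0.2, 0, 0, 0, 0.7, 0.9, 0, 0.2, 0, 0, 0],
)

```text
t: 3.07
tool_pos: [0.5205, 0.1797, 0.2111]
orientation: [0.357, 0.094, 0.929, -0.035]
wrist_force: [-0.3, 0.6, 0.1]
opening: 0.0598
grasp_force: 0.0
```

Call:
apply_moves(
  deltas=[0.7, 0.9, 0, 0.25, 0, 0, 0, 0.7, 0.85, 0, 0.25, 0, 0, 0, 0.7, 0, 0, 0, 0, 0, 0, 0.7, 0, 0, 0, 0, 0, 0, 0.7, 0, 0, 0, 0, 0, 0],
)

```text
t: 3.48
tool_pos: [0.4941, 0.1855, 0.1668]
orientation: [0.357, 0.094, 0.929, -0.035]
wrist_force: [0.5, -0.3, 1.4]
opening: 0.0598
grasp_force: 0.0
```

Run:
```python
from h import *
import pickle
c=camera_info('wrist');im=snapshot('wrist');cv2.imwrite('pics/w2.png',im);pickle.dump(c,open('w2.pkl','wb'))
moveto([.494,.183,.165],Rd(-11.5,42)); print(np.round(get_obs()['joint_pos'],3))
```

```text
shift units [ 0.04 -0.08  0.06] turn units [ 0.01  0.01 -0.02] pos [0.4943 0.1855 0.1671] t 3.53 F [0.2 0.3 0.8]
[-8.650e-01 -1.350e-01 -2.000e-03  2.328e+00  9.560e-01  8.010e-01
 -1.420e-01]
```

View pics/w2.png

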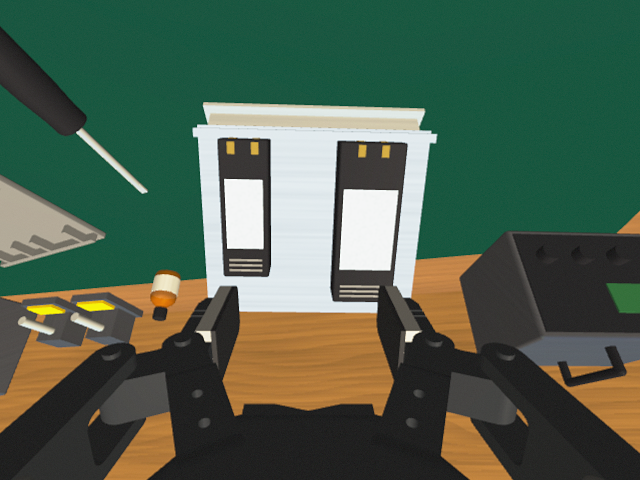

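Tilted view: narrow pack at (244,207), wide at (370,220), labels (244,213) and (369,230), both fully visible; the tail of the wide pack is just clear of the finger.

```bash
cat > m.py <<'E'
from h import *
import pickle
np.set_printoptions(precision=4,suppress=True)
def quads(im,box,dark=75):
    x0,y0,x1,y1=box;s=im[y0:y1,x0:x1];m=((s.max(2)<dark)*255).astype(np.uint8)
    cs,h=cv2.findContours(m,cv2.RETR_CCOMP,cv2.CHAIN_APPROX_NONE);out=[]
    for i,k in enumerate(cs):
        if h[0][i][3]>=0 and cv2.contourArea(k)>400:
            # fit four lines to the sides of the hole
            p=k[:,0].astype(float);r=cv2.boxPoints(cv2.minAreaRect(k))
            q=cv2.approxPolyDP(k,0.06*cv2.arcLength(k,True),True)[:,0].astype(float)
            L=[]
            for a,b in zip(q,np.roll(q,-1,0)):
                n=np.array([-(b-a)[1],(b-a)[0]])/np.linalg.norm(b-a);t=(p-a)@(b-a)/((b-a)@(b-a))
                e=p[(abs((p-a)@n)<2.5)&(t>.12)&(t<.88)]
                v=cv2.fitLine(e.astype(np.float32),cv2.DIST_HUBER,0,.01,.01).ravel();L.append(np.cross([v[2],v[3],1],[v[2]+v[0],v[3]+v[1],1]))
            c=np.array([np.cross(L[j-1],L[j]) for j in range(len(L))]);c=c[:,:2]/c[:,2:]+[x0,y0]
            # order by angle from center, starting top-left
            c=c[np.argsort(np.arctan2(*(c-c.mean(0)).T[::-1]))];out.append(c)
    return sorted(out,key=lambda c:c[:,0].mean())
E
python3 - <<'E'
from m import *
c1,c2=[pickle.load(open(f'w{i}.pkl','rb')) for i in(1,2)]
a=quads(cv2.imread('pics/w1.png'),(232,140,400,275));b=quads(cv2.imread('pics/w2.png'),(205,130,412,300))
print(len(a),len(b))
for n,p,q in zip('NW',a,b):
    P=tri(c1,p,c2,q);print(n,p.shape,'\n',P)
    X=P[:,:3];# order TL,TR,BR,BL in image (top of image = contact end; right=+y)
    u=((X[2]+X[3])-(X[0]+X[1]))/2;v=((X[1]+X[2])-(X[0]+X[3]))/2
    print('center',X.mean(0),'len',np.linalg.norm(u),'wid',np.linalg.norm(v),'yaw',np.degrees(np.arctan2(u[1],u[0])),'slope',np.degrees(np.arcsin(u[2]/np.linalg.norm(u))),'vdir',v/np.linalg.norm(v))
E
```

```text
2 2
N (4, 2) 
 [[0.5189 0.1202 0.0659 0.0006]
 [0.5246 0.1482 0.066  0.    ]
 [0.5638 0.1382 0.0991 0.0006]
 [0.5561 0.1115 0.1002 0.    ]]
center [0.5408 0.1295 0.0828] len 0.05182944539402155 wid 0.028125336050520443 yaw -13.806066028591047 slope 40.584413715905015 vdir [ 0.2379  0.9711 -0.0193]
W (4, 2) 
 [[0.5412 0.1993 0.0695 0.0008]
 [0.5511 0.2385 0.0698 0.0005]
 [0.5969 0.2277 0.1102 0.0002]
 [0.5867 0.189  0.1112 0.0007]]
center [0.5689 0.2136 0.0902] len 0.062284022416799596 wid 0.04023897965898227 yaw -13.028282535949712 slope 41.19752112850522 vdir [ 0.2498  0.9683 -0.0092]
```

```bash
cat >> m.py <<'E'
def pack(cent,yaw=-13.7,sl=42):
    y,s=np.radians([yaw,sl]);u=np.array([np.cos(y)*np.cos(s),np.sin(y)*np.cos(s),np.sin(s)]);n=np.array([-np.cos(y)*np.sin(s),-np.sin(y)*np.sin(s),np.cos(s)])
    return np.array(cent),u,np.cross(n,u),n
E
python3 - <<'E'
from m import *
c2=pickle.load(open('w2.pkl','rb'));im=cv2.imread('pics/w2.png')
for n,ce,box in(('N',[.5408,.1295,.0828],(205,130,285,300)),('W',[.5689,.2136,.0902],(310,130,412,300))):
    c,u,v,nn=pack(ce);x0,y0,x1,y1=box
    yy,xx=np.nonzero((im[y0:y1,x0:x1].max(2)<75));C,d=rays(c2,np.c_[xx+x0,yy+y0])
    P=C+d*(((c-C)@nn)/(d@nn))[:,None]-c;U,V=P@u,P@v
    m=abs(V)<.01;k=abs(U)<.02
    print(n,'along',U[m].min(),U[m].max(),'across',V[k].min(),V[k].max())
    mid=c  # target
    for dep in(.1,.0):
        p=c-nn*(.023 if n=='W' else .022)+nn*dep;print(dep,p);moveto(p,Rd(-13.7,42))
E
```

```text
N along -0.05212861243998816 0.0660810544892017 across -0.016126149483909287 0.01826172821044643
0.1 [0.4901 0.1419 0.1408]
shift units [ 0.47 -1.46  0.75] turn units [0.22 0.01 0.22] pos [0.4943 0.1855 0.1671] t 3.53 F [0.2 0.3 0.8]
0.0 [0.5551 0.126  0.0665]
shift units [ 0.48 -1.54  4.08] turn units [0.22 0.01 0.22] pos [0.4943 0.1855 0.1671] t 3.53 F [0.2 0.3 0.8]
W along -0.062470627905986356 0.05420731813077085 across -0.024994324076505564 0.021755379710046176
0.1 [0.5188 0.2258 0.1474]
shift units [0.05 1.48 0.85] turn units [0.22 0.01 0.22] pos [0.4943 0.1855 0.1671] t 3.53 F [0.2 0.3 0.8]
0.0 [0.5839 0.21   0.0731]
shift units [0.05 1.39 4.18] turn units [0.22 0.01 0.22] pos [0.4943 0.1855 0.1671] t 3.53 F [0.2 0.3 0.8]
```

Call:
apply_moves(
  deltas=[0.7, 0, 0, -0.5, 0, 0.87, 0, 0.7, 0, 0, -0.5, 0, 0.87, 0, 0.7, 0, 0, -0.5, 0, 0.87, 0, 0.7, 0, 0, -0.5, 0, 0.87, 0, 0.7, 0, 0, -0.5, 0, 0.87, 0],
)

```text
t: 3.95
tool_pos: [0.4587, 0.1924, 0.2296]
orientation: [0.116, 0.1, 0.988, -0.01]
wrist_force: [1.1, 0.2, -1.3]
opening: 0.06
grasp_force: 0.0
```

Call:
apply_moves(
  deltas=[0.7, 0, 0, 0, 0, 0.88, 0, 0.7, 0, 0, 0, 0, 0.88, 0, 0.7, 0, 0, 0, 0, 0, -0.9, 0.7, 0, 0, 0, 0, 0, -0.9, 0.7, 0, 0, 0, 0, 0, -0.9],
)

```text
t: 4.37
tool_pos: [0.4599, 0.191, 0.2275]
orientation: [0.013, -0.062, 0.998, -0.004]
wrist_force: [-0.8, -0.0, 1.0]
opening: 0.0599
grasp_force: 0.0
```

Run:
```python
from h import *
moveto([.58,-.17,.25],Rd(11.6));moveto([.58,-.17,.25],Rd(11.6),False)
```

```text
shift units [ -2.5  -12.44  -0.57] turn units [-0.09  0.2  -0.66] pos [0.4599 0.191  0.2275] t 4.37 F [-0.8 -0.   1. ]
shift units [ -1.5  -12.59  -0.75] turn units [-0.09  0.2  -0.66] pos [0.4599 0.191  0.2275] t 4.37 F [-0.8 -0.   1. ]
```

Call:
apply_moves(
  deltas=[0.7, 0, 0, 0, -0.09, 0.2, -0.66, 0.7, -0.11, -0.9, -0.05, 0, 0, 0, 0.7, -0.11, -0.9, -0.05, 0, 0, 0, 0.7, -0.11, -0.9, -0.05, 0, 0, 0, 0.7, -0.11, -0.9, -0.05, 0, 0, 0],
)

```text
t: 4.78
tool_pos: [0.494, 0.0866, 0.2339]
orientation: [0.001, -0.099, 0.995, 0.0]
wrist_force: [1.2, 0.3, 0.4]
opening: 0.0603
grasp_force: 0.0
```

Call:
apply_moves(
  deltas=[0.7, -0.11, -0.9, -0.05, 0, 0, 0, 0.7, -0.11, -0.9, -0.05, 0, 0, 0, 0.7, -0.11, -0.9, -0.05, 0, 0, 0, 0.7, -0.11, -0.9, -0.05, 0, 0, 0, 0.7, -0.11, -0.9, -0.05, 0, 0, 0],
)

```text
t: 5.2
tool_pos: [0.5368, -0.0429, 0.2415]
orientation: [0.001, -0.099, 0.995, -0.0]
wrist_force: [0.8, 0.1, 1.0]
opening: 0.0594
grasp_force: 0.0
```

Call:
apply_moves(
  deltas=[0.7, -0.11, -0.9, -0.05, 0, 0, 0, 0.7, -0.11, -0.9, -0.05, 0, 0, 0, 0.7, -0.11, -0.9, -0.05, 0, 0, 0, 0.7, -0.11, -0.9, -0.05, 0, 0, 0, 0.7, 0, 0, 0, 0, 0, 0],
)

```text
t: 5.62
tool_pos: [0.5709, -0.151, 0.2477]
orientation: [0.001, -0.096, 0.995, -0.002]
wrist_force: [-0.5, -0.4, 0.2]
opening: 0.06
grasp_force: 0.0
```

Run:
```python
from h import *
import pickle
moveto([.58,-.17,.25],Rd(11.6))
c=camera_info('wrist');im=snapshot('wrist');cv2.imwrite('pics/w3.png',im);pickle.dump(c,open('w3.pkl','wb'))
```

```text
shift units [-0.18 -0.68 -0.07] turn units [-0.04  0.01 -0.08] pos [ 0.5709 -0.151   0.2477] t 5.62 F [-0.5 -0.4  0.2]
```

View pics/w3.png

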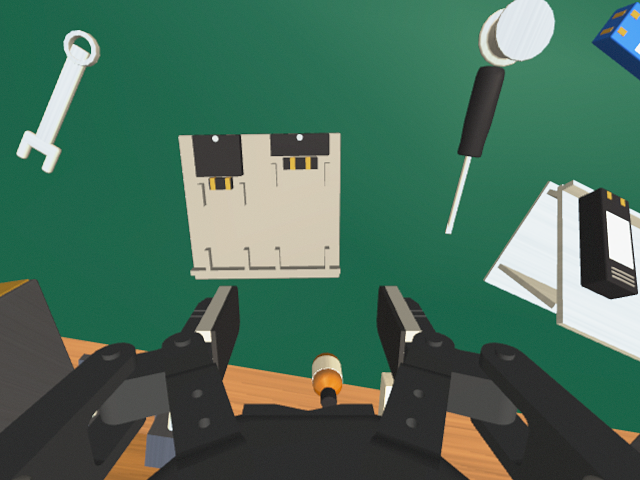

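Tray view: outline corners (179,136),(340,133),(340,277),(192,277); narrow housing (217,155) with sprung block (220,184), wide housing (300,144) with sprung block (300,163). Second, closer view next.

Call:
apply_moves(
  deltas=[0.7, -0.1, -0.4, 0.6, -0.04, 0, -0.08, 0.7, -0.1, -0.4, 0.6, 0, 0, 0, 0.7, -0.1, -0.4, 0.6, 0, 0, 0, 0.7, -0.1, -0.4, 0.6, 0, 0, 0, 0.7, 0, 0, 0, 0, 0, 0],
)

```text
t: 6.08
tool_pos: [0.5905, -0.1895, 0.1711]
orientation: [-0.003, -0.104, 0.995, 0.002]
wrist_force: [-1.5, 0.1, -0.1]
opening: 0.0601
grasp_force: 0.0
```

Run:
```python
from h import *
import pickle
moveto([.59,-.2,.17],Rd(11.6))
c=camera_info('wrist');im=snapshot('wrist');cv2.imwrite('pics/w4.png',im);pickle.dump(c,open('w4.pkl','wb'))
cv2.imwrite('pics/w4c.png',cv2.resize(im[40:320,120:420],None,fx=2,fy=2,interpolation=cv2.INTER_CUBIC))
```

```text
shift units [ 0.09 -0.34  0.03] turn units [ 0.04 -0.04  0.05] pos [ 0.5905 -0.1895  0.1711] t 6.08 F [-1.5  0.1 -0.1]
```

View pics/w4c.png

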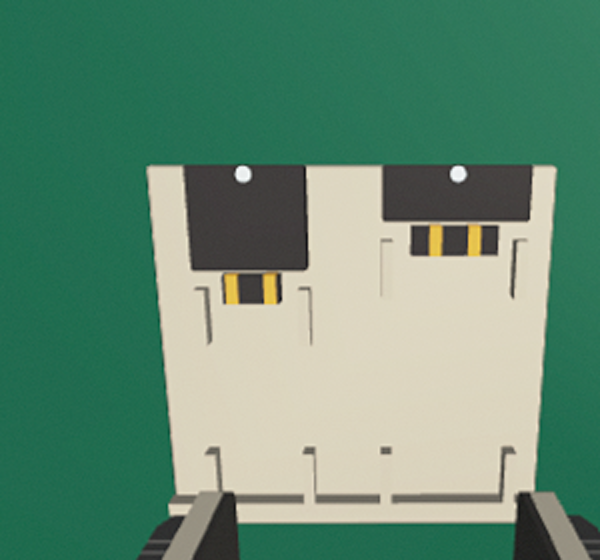

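```bash
cat > tray.py <<'E'
from m import *
def blob(im,box):
    x0,y0,x1,y1=box;s=im[y0:y1,x0:x1].astype(int);m=(((s.max(2)<105)|(s[...,2]-s[...,0]>70))*255).astype(np.uint8)
    g=(s[...,2]-s[...,0]>70)
    n,l,st,ce=cv2.connectedComponentsWithStats(m);i=np.bincount(l[g],minlength=n)[1:].argmax()+1
    # subpixel edges from gray profile: use column/row coverage with contour points
    k=(l==i).astype(np.uint8);r=cv2.minAreaRect(np.argwhere(k)[:,::-1].astype(np.float32))
    c=cv2.boxPoints((r[0],(r[1][0]+1,r[1][1]+1),r[2]))+[x0,y0]
    return c[np.argsort(np.arctan2(*(c-c.mean(0)).T[::-1]))]
def outline(im,box,Ls):
    x0,y0,x1,y1=box;s=im[y0:y1,x0:x1];hsv=cv2.cvtColor(s,cv2.COLOR_BGR2HSV)
    m=(((hsv[...,0]>50)&(hsv[...,0]<100)&(hsv[...,1]>70))==0)  # not green
    out=[]
    def fit(p):
        v=cv2.fitLine(np.array(p,np.float32)+[x0,y0],cv2.DIST_HUBER,0,.01,.01).ravel();return np.cross([v[2],v[3],1],[v[2]+v[0],v[3]+v[1],1])
    ys=range(*[k-y0 for k in Ls[:2]]);xs=range(*[k-x0 for k in Ls[2:]])
    Lf=fit([(np.argmax(m[y])-.5,y) for y in ys]);Rt=fit([(m.shape[1]-np.argmax(m[y][::-1])-.5,y) for y in ys])
    T=fit([(x,np.argmax(m[:,x])-.5) for x in xs])
    a=[np.cross(Lf,T),np.cross(Rt,T)];return np.array([q[:2]/q[2] for q in a])
E
python3 - <<'E'
from tray import *
c3,c4=[pickle.load(open(f'w{i}.pkl','rb')) for i in(3,4)];i3,i4=cv2.imread('pics/w3.png'),cv2.imread('pics/w4.png')
A=outline(i3,(165,115,360,265),(150,255,200,330));B=outline(i4,(180,100,410,300),(140,270,210,380));print(A,B)
P=tri(c3,A,c4,B);print('near corners L,R',P)
for n,b3,b4 in(('N',(203,174,240,195),(226,174,266,196)),('W',(276,154,324,174),(320,150,374,172))):
    p,q=blob(i3,b3),blob(i4,b4);print(n,p.tolist(),q.tolist())
    T=tri(c3,p,c4,q);print(T);X=T[:,:3];print('front mid',(X[2]+X[3])/2,'w',np.linalg.norm(X[2]-X[3]),'back mid',(X[0]+X[1])/2)
    F=onz(c4,(q[2]+q[3])/2,.017);print('on z=.017',F)
d=P[0,:3]-P[1,:3];print('tray width',np.linalg.norm(d))
d=P[1,:3]-P[0,:3];print('yaw',np.degrees(np.arctan2(-d[0],d[1])))
for z in(.008,):
    Q=onz(c4,B,z);d=Q[1]-Q[0];print(Q,np.linalg.norm(d),np.degrees(np.arctan2(-d[0],d[1])))
E
```

```text
[[177.4142 135.0235]
 [340.8381 132.2177]] [[192.4706 122.5   ]
 [398.2803 122.5   ]]
near corners L,R [[ 0.5344 -0.299   0.0044  0.0001]
 [ 0.4988 -0.1312  0.004   0.0004]]
N [[202.5, 173.5], [239.5, 173.5], [239.5, 189.5], [202.5, 189.5]] [[230.5, 175.5], [260.5, 175.5], [260.5, 191.5], [230.5, 191.5]]
[[ 0.5566 -0.2481  0.0812  0.0032]
 [ 0.5805 -0.2466 -0.0993  0.0032]
 [ 0.5988 -0.2423 -0.0899  0.0003]
 [ 0.5676 -0.2454  0.0867  0.0002]]
front mid [ 0.5832 -0.2439 -0.0016] w 0.1793254124684133 back mid [ 0.5686 -0.2474 -0.0091]
on z=.017 [[ 0.58   -0.2451  0.017 ]]
W [[282.5, 156.5], [316.5, 156.5], [316.5, 169.5], [282.5, 169.5]] [[324.5, 151.5], [368.5, 151.5], [368.5, 167.5], [324.5, 167.5]]
[[ 0.5345 -0.1867  0.0097  0.0001]
 [ 0.5268 -0.1519  0.0174  0.0003]
 [ 0.5391 -0.1495  0.0222  0.0006]
 [ 0.547  -0.1841  0.0151  0.0001]]
front mid [ 0.5431 -0.1668  0.0186] w 0.03619776316062448 back mid [ 0.5306 -0.1693  0.0135]
on z=.017 [[ 0.543  -0.1664  0.017 ]]
tray width 0.17151662466802334
yaw 11.947965501615567
[[ 0.5342 -0.2979  0.008 ]
 [ 0.4993 -0.1321  0.008 ]] 0.16942445073472168 11.89955040913547
```

Run:
```python
from tray import *
c3,c4=[pickle.load(open(f'w{i}.pkl','rb')) for i in(3,4)];i3,i4=cv2.imread('pics/w3.png'),cv2.imread('pics/w4.png')
O=np.array([.597,-.1981]);a=np.radians(11.9);M=np.array([[np.cos(a),np.sin(a)],[-np.sin(a),np.cos(a)]])
tr=lambda P:(np.atleast_2d(P)[:,:2]-O)@M.T*1000
print('w3 corners z8',tr(onz(c3,[[177.41,135.02],[340.84,132.22]],.008)),'W front',tr(onz(c3,[299.5,169.5],.017)), 'w4 fronts',tr(onz(c4,[[346.5,167.5],[245.5,191.5]],.017)))
for n,im,c,x,y0,y1 in(('w4 W',i4,c4,345,278,304),('w4 N',i4,c4,250,278,304),('w3 W',i3,c3,300,262,282),('w3 N',i3,c3,225,262,282)):
    g=cv2.cvtColor(im,cv2.COLOR_BGR2GRAY)[y0:y1,x-3:x+4].mean(1);print(n,[(y0+i,int(v)) for i,v in enumerate(g)])
```

```text
w3 corners z8 [[-82.2527 -84.5953]
 [-82.5367  85.2782]] W front [[-45.9457  41.8726]] w4 fronts [[-46.3191  42.1135]
 [-26.3491 -42.4937]]
w4 W [(278, 210), (279, 209), (280, 209), (281, 210), (282, 209), (283, 209), (284, 210), (285, 213), (286, 182), (287, 126), (288, 103), (289, 104), (290, 100), (291, 161), (292, 203), (293, 209), (294, 208), (295, 208), (296, 208), (297, 208), (298, 209), (299, 211), (300, 194), (301, 129), (302, 75), (303, 79)]
w4 N [(278, 210), (279, 210), (280, 210), (281, 211), (282, 211), (283, 210), (284, 210), (285, 212), (286, 199), (287, 140), (288, 101), (289, 105), (290, 101), (291, 140), (292, 196), (293, 212), (294, 210), (295, 210), (296, 209), (297, 209), (298, 210), (299, 211), (300, 208), (301, 146), (302, 82), (303, 80)]
w3 W [(262, 200), (263, 200), (264, 202), (265, 189), (266, 133), (267, 95), (268, 94), (269, 175), (270, 202), (271, 199), (272, 199), (273, 199), (274, 200), (275, 200), (276, 208), (277, 167), (278, 101), (279, 74), (280, 77), (281, 77)]
w3 N [(262, 201), (263, 200), (264, 201), (265, 203), (266, 190), (267, 133), (268, 96), (269, 93), (270, 177), (271, 204), (272, 201), (273, 200), (274, 200), (275, 200), (276, 200), (277, 208), (278, 165), (279, 99), (280, 75), (281, 77)]
```

Run:
```python
from tray import *
c3,c4=[pickle.load(open(f'w{i}.pkl','rb')) for i in(3,4)]
O=np.array([.597,-.1981]);a=np.radians(11.9);M=np.array([[np.cos(a),np.sin(a)],[-np.sin(a),np.cos(a)]])
tr=lambda P:(np.atleast_2d(P)[:,:2]-O)@M.T*1000
lo=tri(c3,[[300,266.0],[225,267]],c4,[[345,286.6],[250,286.8]])[:,2]
print('floor',tr(onz(c4,[[345,286.7],[250,286.9]],.008)),tr(onz(c3,[[300,266],[225,267]],.008)))
print('top',tr(onz(c4,[[345,290.9],[250,291.1]],.018)),tr(onz(c3,[[300,268.8],[225,269.8]],.018)))
print('outer',tr(onz(c4,[[345,300.8],[250,301.1]],.018)),tr(onz(c3,[[300,277.4],[225,278.4]],.018)))
p=np.array([.5724,.214]);moveto([.55,.2,.24],Rd(-13.7))
```

```text
floor [[ 65.9137  45.1887]
 [ 65.8885 -44.3598]] [[ 66.0589  39.7857]
 [ 66.1425 -47.3452]]
top [[ 65.3956  44.115 ]
 [ 65.3654 -42.8308]] [[ 65.3671  40.0469]
 [ 65.4545 -45.0171]]
outer [[ 75.4363  44.4162]
 [ 75.4939 -43.3035]] [[ 75.9493  39.8214]
 [ 76.0559 -45.899 ]]
shift units [-1.34 12.97 -2.18] turn units [ 0.03 -0.04  3.73] pos [ 0.5908 -0.1886  0.1728] t 6.13 F [-0.2  1.   0.5]
```

Call:
apply_moves(
  deltas=[0.7, 0.2, 0, -0.9, 0, 0, 0, 0.7, 0.2, 0, -0.9, 0, 0, 0, 0.7, 0.1, 0.5, -0.4, 0, 0, 0.9, 0.7, 0, 0.6, 0, 0, 0, 0.95, 0.7, 0, 0.6, 0, 0, 0, 0.95],
)

```text
t: 6.55
tool_pos: [0.5725, -0.1407, 0.2432]
orientation: [0.001, 0.067, 0.998, 0.003]
wrist_force: [0.4, -0.1, -1.1]
opening: 0.0598
grasp_force: 0.0
```

Call:
apply_moves(
  deltas=[0.7, 0, 0.6, 0, 0, 0, 0.93, 0.7, 0.2, 0.9, 0, 0, 0, 0, 0.7, 0.2, 0.9, 0, 0, 0, 0, 0.7, 0.2, 0.9, 0, 0, 0, 0, 0.7, 0.2, 0.9, 0, 0, 0, 0],
)

```text
t: 6.97
tool_pos: [0.5767, -0.0104, 0.2426]
orientation: [-0.0, 0.118, 0.993, 0.003]
wrist_force: [0.2, -0.1, 0.5]
opening: 0.0598
grasp_force: 0.0
```

Call:
apply_moves(
  deltas=[0.7, 0.2, 0.9, 0, 0, 0, 0, 0.7, 0.2, 0.9, 0, 0, 0, 0, 0.7, 0.2, 0.9, 0, 0, 0, 0, 0.7, 0.2, 0.9, 0, 0, 0, 0, 0.7, 0.2, 0.9, 0, 0, 0, 0],
)

```text
t: 7.38
tool_pos: [0.5791, 0.128, 0.2432]
orientation: [-0.0, 0.118, 0.993, 0.003]
wrist_force: [0.9, -0.7, -0.4]
opening: 0.0599
grasp_force: 0.0
```

```bash
cat >> m.py <<'E'
LW=np.array([.5689,.2136,.0902]);LN=np.array([.5408,.1295,.0828])
def grasp(L,dep,k): 
    c,u,v,n=pack(L);return c-.0025*u-k*n+dep*n
E
python3 - <<'E'
from m import *
p=grasp(LW,.1,.023);print(p);moveto(p,Rd(-13.7,42),False);moveto(p,Rd(-13.7,42))
E
```

```text
[0.517  0.2262 0.1457]
shift units [4.24 2.69 0.55] turn units [ 0.05 -6.12 -0.  ] pos [0.5791 0.128  0.2432] t 7.38 F [ 0.9 -0.7 -0.4]
shift units [2.78 2.68 3.27] turn units [ 0.05 -6.12 -0.  ] pos [0.5791 0.128  0.2432] t 7.38 F [ 0.9 -0.7 -0.4]
```

Tilt first, then translate.

Call:
apply_moves(
  deltas=[0.7, 0, 0, 0, 0, -0.87, 0, 0.7, 0, 0, 0, 0, -0.87, 0, 0.7, 0, 0, 0, 0, -0.87, 0, 0.7, 0, 0, 0, 0, -0.87, 0, 0.7, 0, 0, 0, 0, -0.87, 0],
)

```text
t: 7.8
tool_pos: [0.5797, 0.1276, 0.244]
orientation: [0.259, 0.115, 0.959, -0.026]
wrist_force: [0.5, -0.8, -0.3]
opening: 0.0596
grasp_force: 0.0
```

Call:
apply_moves(
  deltas=[0.7, 0, 0, 0, 0, -0.88, 0, 0.7, 0, 0, 0, 0.05, -0.88, 0, 0.7, 0.85, 0.54, 0.1, 0, 0, 0, 0.7, 0.85, 0.54, 0.1, 0, 0, 0, 0.7, 0.85, 0.54, 0.1, 0, 0, 0],
)

```text
t: 8.22
tool_pos: [0.5407, 0.1866, 0.1852]
orientation: [0.353, 0.114, 0.928, -0.041]
wrist_force: [0.9, 0.4, 0.1]
opening: 0.0594
grasp_force: 0.0
```

Call:
apply_moves(
  deltas=[0.7, 0.85, 0.54, 0.1, 0, 0, 0, 0.7, 0.85, 0.54, 0.1, 0, 0, 0, 0.7, 0, 0, 0, 0, 0, 0, 0.7, 0, 0, 0, 0, 0, 0, 0.7, 0, 0, 0, 0, 0, 0],
)

```text
t: 8.63
tool_pos: [0.5162, 0.225, 0.1467]
orientation: [0.352, 0.113, 0.928, -0.043]
wrist_force: [0.5, -0.5, 0.1]
opening: 0.0596
grasp_force: 0.0
```

Run:
```python
from m import *
p=grasp(LW,.0,.023);moveto(p,Rd(-13.7,42),False)
print(np.round(get_obs()['joint_pos'],3))
im=snapshot('wrist');b=quads(im,(200,110,420,300))
c=camera_info('wrist')
for q in b:print(q.mean(0))
cv2.imwrite('pics/w5.png',im[60:330,180:480])
```

```text
shift units [0.01 0.05 3.37] turn units [-0.02 -0.07 -0.02] pos [0.5162 0.225  0.1467] t 8.63 F [ 0.5 -0.5  0.1]
[-1.085  0.003  0.19   2.247  0.975  0.813 -0.239]
[311.378 245.5  ]
```

View pics/w5.png

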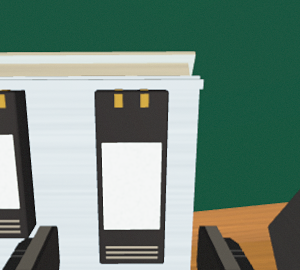

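Close crop confirms: wide black pack (brass strips at the ledge, paper label) is centred between the fingers, at full-frame (311,235). Descend and grip.

Call:
apply_moves(
  deltas=[0.7, 0, 0.05, 0.8, -0.02, -0.07, -0.02, 0.7, 0, 0, 0.8, 0, 0, 0, 0.7, 0, 0, 0.8, 0, 0, 0, 0.7, 0, 0, 0.6, 0, 0, 0, 0.7, 0, 0, 0.3, 0, 0, 0],
  force=60,
)

```text
t: 9.1
tool_pos: [0.5817, 0.2082, 0.0712]
orientation: [0.356, 0.113, 0.927, -0.044]
wrist_force: [-1.5, -1.7, -0.3]
opening: 0.0597
grasp_force: 0.0
```

Run:
```python
from m import *
p=grasp(LW,.0,.023);moveto(p,Rd(-13.7,42),False)
```

```text
shift units [-0.    0.07 -0.01] turn units [-0.03 -0.   -0.01] pos [0.5817 0.2082 0.0712] t 9.1 F [-1.5 -1.7 -0.3]
```

Call:
apply_moves(
  deltas=[0.7, 0, 0.06, 0, 0, 0, 0, 0.3, 0, 0, 0, 0, 0, 0, 0.3, 0, 0, 0, 0, 0, 0, 0.3, 0, 0, 0, 0, 0, 0, 0.3, 0, 0, 0, 0, 0, 0],
  force=60,
)

```text
t: 9.52
tool_pos: [0.5806, 0.212, 0.0725]
orientation: [0.356, 0.111, 0.927, -0.043]
wrist_force: [-3.7, -1.8, 8.3]
opening: 0.0447
grasp_force: 62.8
```

Call:
apply_moves(
  deltas=[0.3, 0, 0, 0, 0, 0, 0, 0.3, 0, 0, 0, 0, 0, 0, 0.3, 0, 0, -0.1, 0, 0, 0, 0.3, 0, 0, -0.3, 0, 0, 0, 0.3, 0, 0, -0.5, 0, 0, 0],
  force=60,
)

```text
t: 9.93
tool_pos: [0.5626, 0.2154, 0.091]
orientation: [0.355, 0.111, 0.927, -0.044]
wrist_force: [-0.1, -0.5, -2.3]
opening: 0.045
grasp_force: 62.9
```

Call:
apply_moves(
  deltas=[0.3, -0.67, 0, -0.74, 0, 0, 0, 0.3, -0.67, 0, -0.74, 0, 0, 0, 0.3, -0.67, 0, -0.74, 0, 0, 0, 0.3, -0.67, 0, -0.74, 0, 0, 0, 0.3, -0.67, 0, -0.74, 0, 0, 0],
)

```text
t: 10.35
tool_pos: [0.5623, 0.2162, 0.242]
orientation: [0.354, 0.111, 0.928, -0.043]
wrist_force: [1.8, 0.8, -3.4]
opening: 0.0448
grasp_force: 63.0
```

Call:
apply_moves(
  deltas=[0.3, 0, 0, 0, 0, 0.8, 0, 0.3, 0, 0, 0, 0, 0.8, 0, 0.3, 0, 0, 0, 0, 0.8, 0, 0.3, 0, 0, 0, 0, 0.8, 0, 0.3, 0, 0, 0, 0, 0.8, 0],
)

```text
t: 10.77
tool_pos: [0.5626, 0.2176, 0.2419]
orientation: [0.122, 0.117, 0.985, -0.013]
wrist_force: [0.9, -0.6, -3.4]
opening: 0.0447
grasp_force: 63.0
```

```bash
cat >> m.py <<'E'
O=np.array([.597,-.1981]);TY=11.9
def tw(x,y,z):
    "tray coords (mm) to world"
    a=np.radians(TY);return np.r_[O+np.array([np.cos(a)*x-np.sin(a)*y,np.sin(a)*x+np.cos(a)*y])/1000,z/1000]
E
python3 - <<'E'
from m import *
im=snapshot('wrist');cv2.imwrite('pics/w6.png',im);b=quads(im,(200,60,420,400));print([q.round(1).tolist() for q in b])
o=get_obs();c=camera_info('wrist')
# label plane in tool frame: find label centre and direction if top is 23+-2 mm above TCP level
for q in b:
    C,d=rays(c,q);R=rot(o);C=R.inv().apply(C-o['tool_pos']);d=R.inv().apply(d)
    X=C+d*((-.023-C[2])/d[:,2])[:,None];u=(X[2]+X[3]-X[0]-X[1])/2;print('tool-frame label',X.mean(0),np.linalg.norm(u),'width',np.linalg.norm(X[1]-X[0]),np.linalg.norm(X[2]-X[3]),'skew deg',np.degrees(np.arctan2(u[1],-u[0])))
p=tw(5.8,42.3,120);print(p);moveto(p,Rd(TY,8));moveto(p,Rd(TY,8),False)
E
```

```text
[[[276.0, 176.0], [293.0, 176.0], [293.0, 201.0], [276.0, 201.0]], [[254.9, 259.0], [360.5, 259.0], [354.6, 395.0], [261.2, 395.0]], [[322.0, 176.0], [339.0, 176.0], [339.0, 201.0], [322.0, 201.0]]]
tool-frame label [ 0.0537 -0.0087 -0.023 ] 0.008553479206184902 width 0.005715709636661626 0.0058347921750995695 skew deg -1.1201751470198433
tool-frame label [-0.0016 -0.0008 -0.023 ] 0.059528381547447544 width 0.03808191792080105 0.03823285005339274 skew deg 0.034771857564067685
tool-frame label [ 0.0537  0.007  -0.023 ] 0.008553475760622323 width 0.00571579830363528 0.005834884575210748 skew deg 1.0384111273582841
[ 0.594  -0.1555  0.12  ]
shift units [ -2.8  -11.82   4.86] turn units [-0.69  0.84 -3.66] pos [0.5645 0.2162 0.2424] t 10.82 F [ 1.1 -1.9 -0.7]
shift units [  2.15 -12.33   3.82] turn units [-0.69  0.84 -3.66] pos [0.5645 0.2162 0.2424] t 10.82 F [ 1.1 -1.9 -0.7]
```

Run:
```python
from m import *
im=cv2.imread('pics/w6.png');g=cv2.cvtColor(im,cv2.COLOR_BGR2GRAY)
print([(y,int(g[y,305:311].mean())) for y in range(130,480,4)])
for y in (190,240,262,300,330):
    r=g[y].astype(int);print(y,[(x,int(r[x]),im[y,x].tolist()) for x in range(220,400,6)] if y in(240,) else np.nonzero(np.abs(np.diff(r))>25)[0].tolist())
```

```text
[(130, 208), (134, 206), (138, 205), (142, 204), (146, 210), (150, 203), (154, 212), (158, 207), (162, 213), (166, 19), (170, 24), (174, 43), (178, 48), (182, 49), (186, 47), (190, 48), (194, 48), (198, 48), (202, 47), (206, 47), (210, 48), (214, 47), (218, 47), (222, 46), (226, 48), (230, 48), (234, 47), (238, 47), (242, 46), (246, 46), (250, 47), (254, 47), (258, 42), (262, 236), (266, 233), (270, 230), (274, 234), (278, 235), (282, 237), (286, 234), (290, 237), (294, 231), (298, 235), (302, 237), (306, 235), (310, 234), (314, 234), (318, 237), (322, 235), (326, 234), (330, 233), (334, 233), (338, 236), (342, 235), (346, 234), (350, 235), (354, 237), (358, 236), (362, 234), (366, 232), (370, 232), (374, 236), (378, 233), (382, 231), (386, 229), (390, 234), (394, 171), (398, 46), (402, 46), (406, 46), (410, 36), (414, 32), (418, 25), (422, 32), (426, 32), (430, 32), (434, 33), (438, 32), (442, 32), (446, 32), (450, 32), (454, 33), (458, 33), (462, 32), (466, 30), (470, 32), (474, 33), (478, 31)]
190 [111, 112, 118, 119, 165, 166, 176, 177, 178, 180, 181, 212, 213, 214, 224, 241, 242
[... 403 characters left out ...]
]), (298, 50, [48, 50, 50]), (304, 47, [45, 46, 49]), (310, 46, [43, 46, 48]), (316, 51, [49, 51, 52]), (322, 48, [47, 48, 50]), (328, 50, [48, 50, 51]), (334, 48, [47, 46, 51]), (340, 46, [45, 44, 50]), (346, 50, [47, 49, 52]), (352, 50, [49, 49, 52]), (358, 50, [47, 50, 52]), (364, 49, [48, 47, 52]), (370, 52, [48, 62, 33]), (376, 57, [58, 77, 18]), (382, 60, [58, 79, 23]), (388, 60, [57, 79, 23]), (394, 61, [58, 81, 24])]
262 [46, 56, 159, 160, 245, 246, 247, 255, 256, 358, 359, 621, 622, 623]
300 [1, 2, 25, 26, 230, 231, 244, 257, 258, 356, 357, 358, 370, 371, 384, 453, 454]
330 [184, 195, 196, 197, 198, 227, 228, 234, 235, 236, 258, 259, 355, 356, 379, 380, 386, 387, 388, 416, 444, 445]
```

```bash
cat >> m.py <<'E'
BW=(-54.2,42.3);BN=(-34.2,-42.5)
def place(bay,nx,nz,pitch,ex,ez,dy=0):
    "TCP for the pack's origin at bay x nx, height nz over the floor (mm); ex,ez: origin in tool frame (m)"
    R=Rd(TY,pitch);N=tw(bay[0]+nx,bay[1]+dy,8+nz);return N-R.apply([ex,0,ez]),R
def go(*a,**k):
    p,R=place(*a,**k);print(np.round(p,4));moveto(p,R,True);moveto(p,R,False)
E
python3 - <<'E'
from m import *
go(BW,11,60,10,.0583,.009)
E
```

```text
[ 0.6007 -0.1541  0.087 ]
shift units [ -2.74 -11.72   5.98] turn units [-0.75  0.56 -3.65] pos [0.5645 0.2162 0.2424] t 10.82 F [ 1.1 -1.9 -0.7]
shift units [  2.25 -12.33   4.86] turn units [-0.75  0.56 -3.65] pos [0.5645 0.2162 0.2424] t 10.82 F [ 1.1 -1.9 -0.7]
```

Call:
apply_moves(
  deltas=[0.3, 0, 0, 0, -0.19, 0.14, -0.91, 0.3, 0, 0, 0, -0.19, 0.14, -0.91, 0.3, 0, 0, 0, -0.19, 0.14, -0.91, 0.3, 0, 0, 0, -0.18, 0.14, -0.92, 0.3, 0.15, -0.82, 0, 0, 0, 0],
)

```text
t: 11.23
tool_pos: [0.5629, 0.1957, 0.2397]
orientation: [0.09, -0.11, 0.99, 0.006]
wrist_force: [-0.3, 0.3, -2.8]
opening: 0.0448
grasp_force: 63.0
```

Call:
apply_moves(
  deltas=[0.3, 0.15, -0.82, 0, 0, 0, 0, 0.3, 0.15, -0.82, 0, 0, 0, 0, 0.3, 0.15, -0.82, 0, 0, 0, 0, 0.3, 0.15, -0.82, 0, 0, 0, 0, 0.3, 0.15, -0.82, 0, 0, 0, 0],
)

```text
t: 11.65
tool_pos: [0.5669, 0.0655, 0.2367]
orientation: [0.09, -0.104, 0.99, 0.005]
wrist_force: [0.7, 0.8, -3.3]
opening: 0.0448
grasp_force: 63.0
```

Call:
apply_moves(
  deltas=[0.3, 0.15, -0.82, 0, 0, 0, 0, 0.3, 0.15, -0.82, 0, 0, 0, 0, 0.3, 0.15, -0.82, 0, 0, 0, 0, 0.3, 0.15, -0.82, 0, 0, 0, 0, 0.3, 0.15, -0.82, 0, 0, 0, 0],
)

```text
t: 12.07
tool_pos: [0.5707, -0.0592, 0.2336]
orientation: [0.09, -0.104, 0.99, 0.005]
wrist_force: [0.4, 0.0, -4.1]
opening: 0.0448
grasp_force: 63.0
```

Call:
apply_moves(
  deltas=[0.3, 0.15, -0.82, 0, 0, 0, 0, 0.3, 0.15, -0.82, 0, 0, 0, 0, 0.3, 0.15, -0.82, 0, 0, 0, 0, 0.3, 0.15, -0.82, 0, 0, 0, 0.3, 0, 0, 0, 0, 0, 0],
)

```text
validation failed for argument at $.de...
```

Run:
```python
from m import *
go(BW,11,60,10,.0583,.009)
```

```text
[ 0.6007 -0.1541  0.087 ]
shift units [ 0.57 -3.26  4.89] turn units [-0.06  0.06  0.02] pos [ 0.5707 -0.0592  0.2336] t 12.07 F [ 0.4  0.  -4.1]
shift units [ 0.53 -3.3   4.87] turn units [-0.06  0.06  0.02] pos [ 0.5707 -0.0592  0.2336] t 12.07 F [ 0.4  0.  -4.1]
```

Call:
apply_moves(
  deltas=[0.3, 0.11, -0.66, 0.3, -0.06, 0.06, 0.02, 0.3, 0.11, -0.66, 0.3, 0, 0, 0, 0.3, 0.11, -0.66, 0.3, 0, 0, 0, 0.3, 0.11, -0.66, 0.3, 0, 0, 0, 0.3, 0.11, -0.66, 0.3, 0, 0, 0],
)

```text
t: 12.48
tool_pos: [0.5832, -0.1574, 0.1862]
orientation: [0.086, -0.103, 0.991, 0.009]
wrist_force: [0.2, -0.6, -3.0]
opening: 0.0447
grasp_force: 63.0
```

Call:
apply_moves(
  deltas=[0.3, 0, 0, 0.7, 0, 0, 0, 0.3, 0, 0, 0.7, 0, 0, 0, 0.3, 0, 0, 0.7, 0, 0, 0, 0.3, 0, 0, 0.7, 0, 0, 0, 0.3, 0, 0, 0.5, 0, 0, 0],
)

```text
t: 12.9
tool_pos: [0.5995, -0.1526, 0.0872]
orientation: [0.085, -0.103, 0.991, 0.009]
wrist_force: [-1.6, 0.8, -3.9]
opening: 0.0445
grasp_force: 62.9
```

Run:
```python
from m import *
go(BW,11,25,10,.0583,.0095);im=snapshot('wrist');cv2.imwrite('pics/w7.png',im);s=snapshot('side')
cv2.imwrite('pics/s7.png',cv2.resize(s[140:240,260:400],None,fx=4,fy=4))
```

```text
[ 0.6006 -0.1541  0.0525]
shift units [ 0.17 -0.06  1.15] turn units [ 0.   -0.02  0.  ] pos [ 0.5995 -0.1526  0.0872] t 12.9 F [-1.6  0.8 -3.9]
shift units [ 0.18 -0.06  1.14] turn units [ 0.   -0.02  0.  ] pos [ 0.5995 -0.1526  0.0872] t 12.9 F [-1.6  0.8 -3.9]
```

View pics/w7.png

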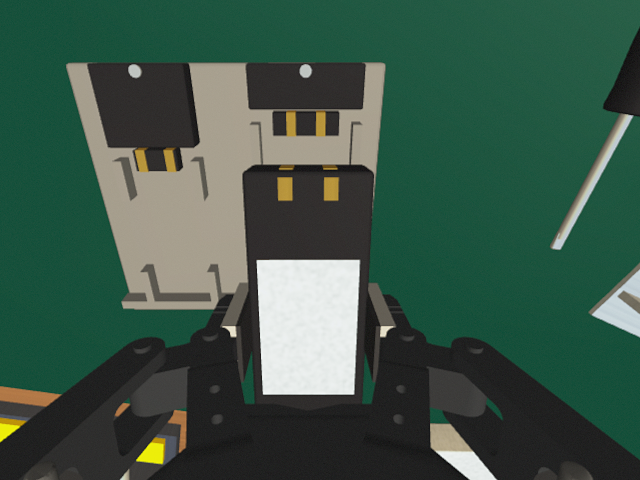

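The pack hangs straight in the grip, contact edge at (308,170); the wide sprung block is straight ahead at (306,123), narrow block (158,160). Re-check the tray from here while descending.

Run:
```python
from tray import *
im=cv2.imread('pics/w7.png');c=camera_info('wrist');o=get_obs()
a=np.radians(TY);M=np.array([[np.cos(a),np.sin(a)],[-np.sin(a),np.cos(a)]]);tr=lambda P:(np.atleast_2d(P)[:,:2]-O)@M.T*1000
p=blob(im,(266,110,346,145));q=blob(im,(128,148,190,178));print(p.tolist(),q.tolist(),c['tvec'])
print('W',tr(onz(c,[p[2],p[3],(p[2]+p[3])/2],.017)),'N',tr(onz(c,(q[2]+q[3])/2,.017)))
N=[285.5,331]; C,d=rays(c,[[308.2,188]]);R=rot(o);C=R.inv().apply(C-o['tool_pos']);d=R.inv().apply(d);print('strip mid tool frame',C+d*((-.0145-C[2])/d[:,2])[:,None])
b=quads(im,(240,150,380,402));X=[q.mean(0).round(1) for q in b];print(X)
go(BW,11,4,10,.0583,.0095)
```

```text
[[271.5, 110.5], [338.5, 110.5], [338.5, 136.5], [271.5, 136.5]] [[132.5, 147.5], [182.5, 147.5], [182.5, 171.5], [132.5, 171.5]] [ 0.2731 -0.5048 -0.0123]
W [[-46.5429  60.6362]
 [-46.5611  23.8714]
 [-46.552   42.2508]] N [[-26.836  -42.3799]]
strip mid tool frame [[ 0.0528 -0.0004 -0.0145]]
[array([284.7, 188.5]), array([308. , 326.5])]
[ 0.6006 -0.1541  0.0315]
shift units [ 0.27 -0.07  1.82] turn units [ 0.01 -0.04  0.  ] pos [ 0.5988 -0.1525  0.0867] t 13.0 F [-0.5 -0.5 -2.8]
shift units [ 0.27 -0.06  1.82] turn units [ 0.01 -0.04  0.  ] pos [ 0.5988 -0.1525  0.0867] t 13.0 F [-0.5 -0.5 -2.8]
```

Call:
apply_moves(
  deltas=[0.3, 0.09, -0.02, 0.5, 0, -0.04, 0, 0.3, 0.09, -0.02, 0.5, 0, 0, 0, 0.3, 0.09, -0.02, 0.4, 0, 0, 0, 0.3, 0, 0, 0.2, 0, 0, 0, 0.3, 0, 0, 0.1, 0, 0, 0],
)

```text
t: 13.42
tool_pos: [0.602, -0.1554, 0.0377]
orientation: [0.089, -0.103, 0.991, 0.009]
wrist_force: [0.2, 0.4, -3.3]
opening: 0.0444
grasp_force: 63.0
```

Run:
```python
from m import *
go(BW,11,0,10,.0583,.0095)
```

```text
[ 0.6006 -0.1541  0.0275]
shift units [0.1  0.05 0.33] turn units [-0.    0.04 -0.01] pos [ 0.602  -0.1554  0.0377] t 13.42 F [ 0.2  0.4 -3.3]
shift units [0.1  0.05 0.33] turn units [-0.    0.04 -0.01] pos [ 0.602  -0.1554  0.0377] t 13.42 F [ 0.2  0.4 -3.3]
```

Call:
apply_moves(
  deltas=[0.3, 0.05, 0.03, 0.09, 0, 0, 0, 0.3, 0.05, 0.02, 0.09, 0, 0, 0, 0.3, 0, 0, 0.08, 0, 0, 0, 0.3, 0, 0, 0, 0, 0, 0, 0.3, 0, 0, 0, 0, 0, 0],
)

```text
t: 13.83
tool_pos: [0.6005, -0.1544, 0.0301]
orientation: [0.089, -0.103, 0.991, 0.009]
wrist_force: [-0.1, 0.1, -4.1]
opening: 0.0448
grasp_force: 63.0
```

Run:
```python
from m import *
go(BW,11,0,10,.0583,.0095);print(get_obs()['ft_torque'])
```

```text
[ 0.6006 -0.1541  0.0275]
shift units [0.01 0.01 0.09] turn units [-0.01  0.04 -0.01] pos [ 0.6005 -0.1544  0.0301] t 13.83 F [-0.1  0.1 -4.1]
shift units [0.01 0.01 0.09] turn units [-0.01  0.04 -0.01] pos [ 0.6005 -0.1544  0.0301] t 13.83 F [-0.1  0.1 -4.1]
[-0.0907  0.2942  0.0024]
```

Call:
apply_moves(
  deltas=[0.3, 0, 0, 0.07, 0, 0, 0, 0.3, 0, 0, 0.05, 0, 0, 0, 0.3, 0, 0, 0, 0, 0, 0, 0.3, 0, 0, 0, 0, 0, 0, 0.3, 0, 0, 0, 0, 0, 0],
)

```text
t: 14.25
tool_pos: [0.6009, -0.1544, 0.0263]
orientation: [0.089, -0.103, 0.991, 0.009]
wrist_force: [0.5, 1.1, -3.2]
opening: 0.0447
grasp_force: 63.0
```

Call:
apply_moves(
  deltas=[0.3, 0, 0, 0.05, 0, 0, 0, 0.3, 0, 0, 0, 0, 0, 0, 0.3, 0, 0, 0, 0, 0, 0, 0.3, 0, 0, 0, 0, 0, 0, 0.3, 0, 0, 0, 0, 0, 0],
)

```text
t: 14.67
tool_pos: [0.6012, -0.1543, 0.0249]
orientation: [0.089, -0.103, 0.991, 0.009]
wrist_force: [0.2, -0.1, -3.5]
opening: 0.0449
grasp_force: 63.0
```

Call:
apply_moves(
  deltas=[0.3, 0, 0, 0.06, 0, 0, 0, 0.3, 0, 0, 0, 0, 0, 0, 0.3, 0, 0, 0, 0, 0, 0, 0.3, 0, 0, 0, 0, 0, 0, 0.3, 0, 0, 0, 0, 0, 0],
)

```text
t: 15.08
tool_pos: [0.6015, -0.1542, 0.0231]
orientation: [0.089, -0.103, 0.991, 0.009]
wrist_force: [0.5, 0.5, -3.6]
opening: 0.0446
grasp_force: 63.0
```

Call:
apply_moves(
  deltas=[0.3, 0, 0, 0.06, 0, 0, 0, 0.3, 0, 0, 0, 0, 0, 0, 0.3, 0, 0, 0, 0, 0, 0, 0.3, 0, 0, 0, 0, 0, 0, 0.3, 0, 0, 0, 0, 0, 0],
)

```text
t: 15.5
tool_pos: [0.6021, -0.1542, 0.0216]
orientation: [0.089, -0.103, 0.991, 0.009]
wrist_force: [-2.2, 1.1, 3.4]
opening: 0.0445
grasp_force: 63.9
```

Run:
```python
from m import *
go(BW,11,0,10,.0583,.0045);print(get_obs()['ft_torque'])
im=snapshot('wrist');cv2.imwrite('pics/w8.png',im);c=camera_info('wrist');o=get_obs();b=quads(im,(235,150,385,402))
for q in b:
    if cv2.contourArea(q.astype(np.float32))<2000: continue
    print(q.round(1).tolist())
```

```text
[ 0.6014 -0.1539  0.0226]
shift units [ 0.01  0.01 -0.03] turn units [-0.01  0.05 -0.01] pos [ 0.6021 -0.1542  0.0216] t 15.5 F [-2.2  1.1  3.4]
shift units [ 0.02  0.01 -0.03] turn units [-0.01  0.05 -0.01] pos [ 0.6021 -0.1542  0.0216] t 15.5 F [-2.2  1.1  3.4]
[-0.0177  0.7662  0.0146]
[[255.0, 259.0], [361.0, 259.0], [354.6, 395.0], [261.7, 395.0]]
```

Call:
apply_moves(
  deltas=[0.3, 0.09, 0, -0.04, 0, 0, 0, 0.3, 0.09, 0, -0.02, 0, 0, 0, 0.3, 0.09, 0, -0.02, 0, 0, 0, 0.3, 0, 0, 0, 0, 0, 0, 0.3, 0, 0, 0, 0, 0, 0],
)

```text
t: 15.97
tool_pos: [0.5944, -0.1557, 0.0225]
orientation: [0.09, -0.103, 0.991, 0.009]
wrist_force: [4.9, -0.0, -2.9]
opening: 0.045
grasp_force: 62.8
```

Run:
```python
from m import *
go(BW,-1.5,0,10.3,.059,.0035);print(get_obs()['ft_torque'])
```

```text
[ 0.59   -0.1564  0.022 ]
shift units [ 0.15  0.01 -0.01] turn units [-0.01  0.01 -0.01] pos [ 0.5944 -0.1557  0.0225] t 15.97 F [ 4.9 -0.  -2.9]
shift units [ 0.15  0.01 -0.01] turn units [-0.01  0.01 -0.01] pos [ 0.5944 -0.1557  0.0225] t 15.97 F [ 4.9 -0.  -2.9]
[-0.0253 -0.8637  0.0466]
```

Call:
apply_moves(
  deltas=[0.3, 0.09, 0, -0.02, 0, 0, 0, 0.3, 0.08, 0, -0.02, 0, 0, 0, 0.3, 0, 0, 0, 0, 0, 0, 0.3, 0, 0, 0, 0, 0, 0, 0.3, 0, 0, 0, 0, 0, 0],
)

```text
t: 16.38
tool_pos: [0.5898, -0.1567, 0.0228]
orientation: [0.09, -0.103, 0.991, 0.009]
wrist_force: [7.8, 0.3, -5.3]
opening: 0.0446
grasp_force: 62.6
```

Run:
```python
from m import *
f=[];
for i in range(3): f.append(get_obs()['wrist_force']);snapshot('top')
print(np.round(f,2))
go(BW,-2,0.3,4,.059,.0035);go(BW,-2,0,0,.059,.0035)
```

```text
[[ 7.76  0.28 -5.28]
 [ 6.91 -0.19 -4.77]
 [ 7.36 -0.27 -3.55]]
[ 0.5906 -0.1562  0.0159]
shift units [0.01 0.01 0.23] turn units [-0.01  0.93 -0.  ] pos [ 0.5897 -0.1567  0.0228] t 16.53 F [ 7.  -0.3 -4.6]
shift units [-0.02  0.01  0.23] turn units [-0.01  0.93 -0.  ] pos [ 0.5897 -0.1567  0.0228] t 16.53 F [ 7.  -0.3 -4.6]
[ 0.591  -0.1561  0.0115]
shift units [0.02 0.01 0.38] turn units [-0.01  1.51 -0.  ] pos [ 0.5897 -0.1567  0.0228] t 16.53 F [ 7.  -0.3 -4.6]
shift units [-0.05  0.01  0.38] turn units [-0.01  1.51 -0.  ] pos [ 0.5897 -0.1567  0.0228] t 16.53 F [ 7.  -0.3 -4.6]
```

Call:
apply_moves(
  deltas=[0.3, 0, 0, 0.08, 0, 0.31, 0, 0.3, 0, 0, 0.08, 0, 0.31, 0, 0.3, 0, 0, 0.08, 0, 0.31, 0, 0.3, 0, 0, 0, 0, 0, 0, 0.3, 0, 0, 0, 0, 0, 0],
)

```text
t: 16.95
tool_pos: [0.5917, -0.156, 0.0158]
orientation: [0.035, -0.104, 0.994, 0.003]
wrist_force: [7.5, 3.1, 0.6]
opening: 0.0448
grasp_force: 63.4
```

Run:
```python
from m import *
go(BW,-2,0.3,4,.059,.0035);go(BW,-2,0,0,.059,.0035)
```

```text
[ 0.5906 -0.1562  0.0159]
shift units [ 0.04  0.   -0.01] turn units [-0.01  0.01  0.  ] pos [ 0.5917 -0.156   0.0158] t 16.95 F [7.5 3.1 0.6]
shift units [ 0.04  0.   -0.01] turn units [-0.01  0.01  0.  ] pos [ 0.5917 -0.156   0.0158] t 16.95 F [7.5 3.1 0.6]
[ 0.591  -0.1561  0.0115]
shift units [0.03 0.   0.14] turn units [-0.01  0.59  0.  ] pos [ 0.5917 -0.156   0.0158] t 16.95 F [7.5 3.1 0.6]
shift units [0.02 0.   0.14] turn units [-0.01  0.59  0.  ] pos [ 0.5917 -0.156   0.0158] t 16.95 F [7.5 3.1 0.6]
```

Call:
apply_moves(
  deltas=[0.3, 0.04, 0, 0, 0, 0.2, 0, 0.3, 0, 0, 0.06, 0, 0.2, 0, 0.3, 0, 0, 0.06, 0, 0.19, 0, 0.3, 0, 0, 0, 0, 0, 0, 0.3, 0, 0, 0, 0, 0, 0],
)

```text
t: 17.37
tool_pos: [0.5908, -0.1562, 0.012]
orientation: [0.0, -0.104, 0.995, -0.001]
wrist_force: [6.9, 1.5, -2.5]
opening: 0.0446
grasp_force: 63.3
```

Run:
```python
from m import *
go(BW,-2,0,0,.059,.0035);print(get_obs()['ft_torque'])
```

```text
[ 0.591  -0.1561  0.0115]
shift units [-0.01 -0.    0.02] turn units [-0.01  0.    0.  ] pos [ 0.5908 -0.1562  0.012 ] t 17.37 F [ 6.9  1.5 -2.5]
shift units [-0.01 -0.    0.02] turn units [-0.01  0.    0.  ] pos [ 0.5908 -0.1562  0.012 ] t 17.37 F [ 6.9  1.5 -2.5]
[ 0.2685 -1.6741  0.0037]
```

Call:
apply_moves(
  deltas=[0.3, 0, 0, 0.03, 0, 0, 0, 0.3, 0, 0, 0, 0, 0, 0, 0.66, 0, 0, 0, 0, 0, 0, 0.66, 0, 0, 0, 0, 0, 0, 0.66, 0, 0, 0, 0, 0, 0],
)

```text
t: 17.78
tool_pos: [0.5877, -0.1571, 0.0104]
orientation: [-0.002, -0.103, 0.995, -0.0]
wrist_force: [-0.0, 0.2, 0.7]
opening: 0.0565
grasp_force: 0.0
```

Call:
apply_moves(
  deltas=[0.66, 0, 0, -0.3, 0, 0, 0, 0.66, 0, 0, -0.8, 0, 0, 0, 0.66, 0, 0, -0.9, 0, 0, 0, 0.66, 0, 0, -0.9, 0, 0, 0, 0.66, 0, 0, -0.9, 0, 0, 0],
)

```text
t: 18.2
tool_pos: [0.5881, -0.1572, 0.1264]
orientation: [-0.002, -0.103, 0.995, -0.0]
wrist_force: [0.7, 0.1, 0.1]
opening: 0.0564
grasp_force: 0.0
```

Run:
```python
from m import *
moveto([.59,-.16,.14],Rd(TY))
im=snapshot('wrist');c=camera_info('wrist');pickle.dump(c,open('w9.pkl','wb'));cv2.imwrite('pics/w9.png',im)
```

```text
shift units [-0.04 -0.1  -0.46] turn units [-0.   -0.03 -0.02] pos [ 0.5881 -0.1572  0.1264] t 18.2 F [0.7 0.1 0.1]
```

View pics/w9.png

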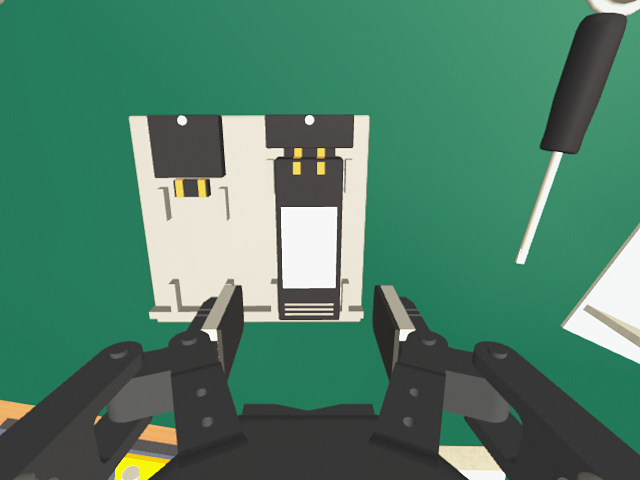

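Run:
```python
from m import *
im=cv2.imread('pics/w9.png');c=pickle.load(open('w9.pkl','rb'))
a=np.radians(TY);M=np.array([[np.cos(a),np.sin(a)],[-np.sin(a),np.cos(a)]]);tr=lambda P:(np.atleast_2d(P)[:,:2]-O)@M.T*1000-np.array(BW)
g=cv2.cvtColor(im,cv2.COLOR_BGR2GRAY)
print([(y,int(g[y,302:316].mean())) for y in list(range(142,166))+list(range(298,326))])
for q in quads(im,(268,150,350,310)):
    if len(q)==4 and cv2.contourArea(q.astype(np.float32))>2000: print('label bay',tr(onz(c,q,.032)))
print('y157,y319',tr(onz(c,[[309,157.5],[309,319]],.032)))
go2=grasp(LN,.1,.021);print(go2);moveto(go2,Rd(-13.7,42));moveto(go2,Rd(-13.7))
```

```text
[(142, 72), (143, 71), (144, 72), (145, 72), (146, 73), (147, 60), (148, 67), (149, 74), (150, 73), (151, 73), (152, 74), (153, 73), (154, 73), (155, 73), (156, 68), (157, 50), (158, 40), (159, 59), (160, 69), (161, 71), (162, 71), (163, 71), (164, 71), (165, 71), (298, 68), (299, 68), (300, 67), (301, 66), (302, 59), (303, 155), (304, 229), (305, 179), (306, 78), (307, 64), (308, 183), (309, 235), (310, 166), (311, 55), (312, 64), (313, 213), (314, 223), (315, 135), (316, 60), (317, 66), (318, 66), (319, 49), (320, 212), (321, 188), (322, 106), (323, 91), (324, 93), (325, 93)]
label bay [[ 43.3956 -22.5183]
 [ 16.3452  18.2972]
 [ 99.7921  18.5112]
 [ 99.7163 -22.7064]]
y157,y319 [[  2.7935  -1.8478]
 [125.2172  -2.0608]]
[0.4876 0.1425 0.1398]
shift units [ 1.32 10.51 -0.29] turn units [ 1.34 -5.98  3.54] pos [ 0.5908 -0.1583  0.1319] t 18.25 F [ 3.4 -1.8  4.4]
shift units [ 1.32 10.51 -0.29] turn units [-0.02  0.03  3.7 ] pos [ 0.5908 -0.1583  0.1319] t 18.25 F [ 3.4 -1.8  4.4]
```

Run:
```python
from m import *
print(np.abs(get_obs()['qvel']).max(),get_obs()['tool_pos'])
im=snapshot('wrist');c=camera_info('wrist');print(get_obs()['tool_pos']);cv2.imwrite('pics/w10.png',im)
im=snapshot('wrist');c=camera_info('wrist');print(get_obs()['tool_pos'])
a=np.radians(TY);M=np.array([[np.cos(a),np.sin(a)],[-np.sin(a),np.cos(a)]]);tr=lambda P:(np.atleast_2d(P)[:,:2]-O)@M.T*1000-np.array(BW)
g=cv2.cvtColor(im,cv2.COLOR_BGR2GRAY)
col=[int(v) for v in g[:,303:313].mean(1)];print(list(enumerate(col))[105:170],list(enumerate(col))[195:212],list(enumerate(col))[280:326])
```

```text
0.10692025325200881 [ 0.5908 -0.1583  0.1319]
[ 0.5909 -0.1581  0.1297]
[ 0.5899 -0.1574  0.1273]
[(105, 104), (106, 104), (107, 104), (108, 105), (109, 80), (110, 125), (111, 148), (112, 161), (113, 171), (114, 173), (115, 170), (116, 168), (117, 163), (118, 149), (119, 121), (120, 76), (121, 72), (122, 73), (123, 73), (124, 73), (125, 73), (126, 72), (127, 72), (128, 72), (129, 71), (130, 72), (131, 72), (132, 72), (133, 72), (134, 72), (135, 72), (136, 72), (137, 72), (138, 71), (139, 72), (140, 72), (141, 72), (142, 56), (143, 79), (144, 90), (145, 88), (146, 88), (147, 88), (148, 88), (149, 88), (150, 89), (151, 76), (152, 52), (153, 49), (154, 61), (155, 70), (156, 71), (157, 74), (158, 74), (159, 75), (160, 74), (161, 75), (162, 74), (163, 75), (164, 74), (165, 74), (166, 74), (167, 74), (168, 73), (169, 71)] [(195, 70), (196, 71), (197, 70), (198, 70), (199, 67), (200, 57), (201, 216), (202, 252), (203, 248), (204, 247), (205, 247), (206, 247), (207, 247), (208, 247), (209, 247), (210, 247), (211, 247)] [(280, 250), (281, 251), (282, 98), (283, 63), (284, 68), (285, 69), (286, 69), (287, 68), (288, 69), (289, 69), (290, 69), (291, 68), (292, 68), (293, 67), (294, 68), (295, 65), (296, 67), (297, 183), (298, 235), (299, 165), (300, 55), (301, 74), (302, 212), (303, 223), (304, 134), (305, 54), (306, 105), (307, 219), (308, 199), (309, 106), (310, 62), (311, 66), (312, 62), (313, 123), (314, 221), (315, 184), (316, 105), (317, 91), (318, 93), (319, 93), (320, 93), (321, 93), (322, 93), (323, 93), (324, 93), (325, 92)]
```

Run:
```python
from m import *
c=camera_info('wrist')
f=lambda x,z:proj(c,tw(BW[0]+x,BW[1],z))[0].round(1).tolist()
for n,x,z in(('near edge -28 z20',-28,20),('housing front z20',-6,20),('z12',-6,12),('tray far edge z8',136.2,8),('pack nose top',0,32),('tail top',120,32),('label near 31.5',31.5,32),('label far',93.5,32),('tail top z28',120,28),('tail top z42',120,42),('-4 nose',-4,32)):print(n,f(x,z))
```

```text
near edge -28 z20 [310.1, 111.0]
housing front z20 [310.1, 144.9]
z12 [310.1, 144.3]
tray far edge z8 [310.0, 319.6]
pack nose top [310.2, 155.3]
tail top [310.2, 317.3]
label near 31.5 [310.2, 202.4]
label far [310.2, 285.3]
tail top z28 [310.2, 314.6]
tail top z42 [310.3, 324.4]
-4 nose [310.2, 149.1]
```

The seated wide pack matches the model at bay x 0–120 with top at z 32 (tail 2.7 px inside the tray edge, as predicted for a flat seat). Now the narrow pack.

Call:
apply_moves(
  deltas=[0.6, 0.2, 0, -0.9, 0, 0, 0, 0.6, 0.2, 0, -0.9, 0, 0, 0, 0.6, 0.2, 0.5, -0.9, 0, 0, 0.9, 0.6, 0.1, 0.6, -0.6, 0, 0, 0.95, 0.6, 0, 0.6, -0.4, 0, 0, 0.95],
)

```text
t: 18.77
tool_pos: [0.5629, -0.1108, 0.2371]
orientation: [-0.001, 0.069, 0.998, -0.0]
wrist_force: [0.8, 0.3, 0.4]
opening: 0.0514
grasp_force: 0.0
```

Call:
apply_moves(
  deltas=[0.6, 0, 0.6, 0, 0, 0, 0.9, 0.6, 0.15, 0.9, 0, 0, 0, 0, 0.6, 0.15, 0.9, 0, 0, 0, 0, 0.6, 0.15, 0.9, 0, 0, 0, 0, 0.6, 0.15, 0.9, 0, 0, 0, 0],
)

```text
t: 19.18
tool_pos: [0.5733, 0.0181, 0.2347]
orientation: [-0.002, 0.119, 0.993, -0.001]
wrist_force: [1.0, 0.7, 0.7]
opening: 0.0509
grasp_force: 0.0
```

Call:
apply_moves(
  deltas=[0.6, 0, 0.6, 0, 0, -0.87, 0, 0.6, 0, 0.5, 0, 0, -0.87, 0, 0.6, 0, 0, 0, 0, -0.87, 0, 0.6, 0, 0, 0, 0, -0.87, 0, 0.6, 0, 0, 0, 0, -0.87, 0],
)

```text
t: 19.6
tool_pos: [0.5815, 0.0504, 0.2355]
orientation: [0.257, 0.113, 0.959, -0.03]
wrist_force: [0.6, -3.1, -0.2]
opening: 0.0509
grasp_force: 0.0
```

Run:
```python
from m import *
p=grasp(LN,0,.022);print(p);moveto(p+[0,0,.1],Rd(-13.7,42),False);moveto(p,Rd(-13.7,42),False)
print(np.round(get_obs()['joint_pos'],3))
```

```text
[0.5533 0.1265 0.0648]
shift units [2.7  2.24 0.74] turn units [ 0.02 -1.74  0.03] pos [0.5815 0.0504 0.2355] t 19.6 F [ 0.6 -3.1 -0.2]
shift units [4.93 2.24 3.21] turn units [ 0.02 -1.74  0.03] pos [0.5815 0.0504 0.2355] t 19.6 F [ 0.6 -3.1 -0.2]
[-0.966 -0.184  0.578  2.081  0.536  0.839  0.674]
```

Call:
apply_moves(
  deltas=[0.6, 0, 0, 0, 0.02, -0.87, 0.03, 0.6, 0, 0, 0, 0, -0.87, 0, 0.6, 0.68, 0.56, 0.18, 0, 0, 0, 0.6, 0.68, 0.56, 0.18, 0, 0, 0, 0.6, 0.68, 0.56, 0.18, 0, 0, 0],
)

```text
t: 20.02
tool_pos: [0.5586, 0.1061, 0.1811]
orientation: [0.351, 0.113, 0.929, -0.044]
wrist_force: [1.3, 0.3, -0.2]
opening: 0.0511
grasp_force: 0.0
```

Call:
apply_moves(
  deltas=[0.6, 0.68, 0.56, 0.18, 0, 0, 0, 0.6, 0, 0, 0, 0, 0, 0, 0.6, 0, 0, 0, 0, 0, 0, 0.6, 0, 0, 0, 0, 0, 0, 0.6, 0, 0, 0, 0, 0, 0],
)

```text
t: 20.43
tool_pos: [0.5529, 0.1242, 0.1655]
orientation: [0.351, 0.113, 0.928, -0.044]
wrist_force: [-1.4, -0.2, 0.3]
opening: 0.0514
grasp_force: 0.0
```

Run:
```python
from m import *
p=grasp(LN,0,.022);c=camera_info('wrist');o=get_obs();im=snapshot('wrist');cv2.imwrite('pics/w11.png',im)
moveto(p,Rd(-13.7,42),False);print(np.round(get_obs()['joint_pos'],3))
# label: back-project on its plane and compare with LN
ce,u,v,n=pack(LN)
for q in quads(im,(180,60,420,300)):
    if cv2.contourArea(q.astype(np.float32))>1000:
        C,d=rays(c,q);P=C+d*(((ce-C)@n)/(d@n))[:,None];print(q.mean(0),'offset u,v',((P.mean(0)-ce)@u).round(4),((P.mean(0)-ce)@v).round(4))
```

```text
shift units [2.26 0.07 2.5 ] turn units [-0.03 -0.07 -0.02] pos [0.5529 0.1243 0.1657] t 20.48 F [-0.  -0.2  0.8]
[-0.946 -0.109  0.295  2.297  0.991  0.704 -0.025]
[313.5924 142.5   ] offset u,v 0.0001 -0.0
```

Call:
apply_moves(
  deltas=[0.6, 0.5, 0.07, 0.55, -0.03, -0.07, -0.02, 0.6, 0.5, 0, 0.55, 0, 0, 0, 0.6, 0.5, 0, 0.55, 0, 0, 0, 0.6, 0.45, 0, 0.5, 0, 0, 0, 0.6, 0.25, 0, 0.28, 0, 0, 0],
)

```text
t: 20.9
tool_pos: [0.5521, 0.1263, 0.0653]
orientation: [0.355, 0.111, 0.927, -0.043]
wrist_force: [-0.2, 0.4, 0.1]
opening: 0.0512
grasp_force: 0.0
```

Run:
```python
from m import *
p=grasp(LN,0,.022);moveto(p,Rd(-13.7,42),False);print(np.round(get_obs()['joint_pos'],3))
```

```text
shift units [-0.02  0.02  0.04] turn units [-0.01 -0.01  0.01] pos [0.5521 0.1263 0.0653] t 20.9 F [-0.2  0.4  0.1]
[-0.922  0.105  0.286  2.379  1.312  0.534 -0.448]
```

Call:
apply_moves(
  deltas=[0.6, 0, 0.02, 0.03, 0, 0, 0, 0.15, 0, 0, 0, 0, 0, 0, 0.15, 0, 0, 0, 0, 0, 0, 0.15, 0, 0, 0, 0, 0, 0, 0.15, 0, 0, 0, 0, 0, 0],
  force=60,
)

```text
t: 21.32
tool_pos: [0.5537, 0.1279, 0.0673]
orientation: [0.356, 0.111, 0.927, -0.042]
wrist_force: [-0.9, -1.1, -1.3]
opening: 0.0329
grasp_force: 59.7
```

Call:
apply_moves(
  deltas=[0.15, 0, 0, 0, 0, 0, 0, 0.15, 0, 0, 0, 0, 0, 0, 0.15, -0.1, 0, -0.11, 0, 0, 0, 0.15, -0.3, 0, -0.33, 0, 0, 0, 0.15, -0.5, 0, -0.55, 0, 0, 0],
)

```text
t: 21.73
tool_pos: [0.5522, 0.1268, 0.1049]
orientation: [0.354, 0.11, 0.928, -0.044]
wrist_force: [0.1, 0.0, -1.1]
opening: 0.0326
grasp_force: 59.8
```

Run:
```python
from m import *
o=get_obs();print(o['joint_pos'].round(3) if hasattr(o['joint_pos'],'round') else o['joint_pos'])
```

```text
[-0.923  0.013  0.278  2.352  1.161  0.595 -0.253]
```

Call:
apply_moves(
  deltas=[0.15, -0.67, 0, -0.74, 0, 0, 0, 0.15, -0.67, 0, -0.74, 0, 0, 0, 0.15, -0.67, 0, -0.74, 0, 0, 0, 0.15, -0.67, 0, -0.74, 0, 0, 0, 0.15, -0.67, 0, -0.74, 0, 0, 0],
)

```text
t: 22.15
tool_pos: [0.5533, 0.1273, 0.2574]
orientation: [0.355, 0.111, 0.927, -0.043]
wrist_force: [0.6, 0.7, -1.5]
opening: 0.0325
grasp_force: 59.8
```

Call:
apply_moves(
  deltas=[0.15, 0, 0, 0, 0, 0.9, 0, 0.15, 0, 0, 0, 0, 0.9, 0, 0.15, 0, 0, 0, 0, 0.9, 0, 0.15, 0, 0, 0, 0, 0.9, 0, 0.15, 0, 0, 0, 0, 0.9, 0],
)

```text
t: 22.57
tool_pos: [0.554, 0.1288, 0.2577]
orientation: [0.094, 0.117, 0.989, -0.009]
wrist_force: [0.1, -1.4, -2.2]
opening: 0.0331
grasp_force: 59.7
```

Run:
```python
from m import *
go(BN,12,60,10,.0513,.004)
im=snapshot('wrist');cv2.imwrite('pics/w12.png',im);g=cv2.cvtColor(im,cv2.COLOR_BGR2GRAY)
for q in quads(im,(230,100,400,402)):
    if cv2.contourArea(q.astype(np.float32))>1000:
        o=get_obs();c=camera_info('wrist');R=rot(o);C,d=rays(c,q);C=R.inv().apply(C-o['tool_pos']);d=R.inv().apply(d);X=C+d*((-.02-C[2])/d[:,2])[:,None];print(q.round(1).tolist(),X.round(4).tolist())
```

```text
[ 0.6328 -0.234   0.0808]
shift units [ -4.18 -11.17   6.75] turn units [-0.63  0.12 -3.63] pos [0.554  0.1288 0.2577] t 22.57 F [ 0.1 -1.4 -2.2]
shift units [  0.95 -12.38   5.82] turn units [-0.63  0.12 -3.63] pos [0.554  0.1288 0.2577] t 22.57 F [ 0.1 -1.4 -2.2]
[[271.4, 265.0], [343.9, 265.0], [340.5, 381.0], [275.2, 379.8]] [[0.0247, -0.0143, -0.02], [0.0247, 0.0127, -0.02], [-0.0269, 0.0128, -0.02], [-0.0263, -0.0142, -0.02]]
```

Call:
apply_moves(
  deltas=[0.15, 0, 0, 0, -0.16, 0.03, -0.91, 0.15, 0, 0, 0, -0.16, 0.03, -0.91, 0.15, 0, 0, 0, -0.16, 0.03, -0.91, 0.15, 0, 0, 0, -0.15, 0.03, -0.9, 0.15, 0.07, -0.82, 0, 0, 0, 0],
)

```text
t: 23.03
tool_pos: [0.556, 0.1073, 0.2555]
orientation: [0.088, -0.108, 0.99, 0.007]
wrist_force: [1.2, -0.3, -1.9]
opening: 0.0331
grasp_force: 59.8
```

Call:
apply_moves(
  deltas=[0.15, 0.07, -0.82, 0, 0, 0, 0, 0.15, 0.07, -0.82, 0, 0, 0, 0, 0.15, 0.07, -0.82, 0, 0, 0, 0, 0.15, 0.07, -0.82, 0, 0, 0, 0, 0.15, 0.07, -0.82, 0, 0, 0, 0],
)

```text
t: 23.45
tool_pos: [0.5713, -0.0204, 0.2547]
orientation: [0.088, -0.102, 0.991, 0.006]
wrist_force: [0.9, 0.2, -2.3]
opening: 0.0328
grasp_force: 59.8
```

Call:
apply_moves(
  deltas=[0.15, 0.07, -0.82, 0, 0, 0, 0, 0.15, 0.07, -0.82, 0, 0, 0, 0, 0.15, 0.07, -0.82, 0, 0, 0, 0, 0.15, 0.07, -0.82, 0, 0, 0, 0, 0.15, 0.07, -0.82, 0, 0, 0, 0],
)

```text
t: 23.87
tool_pos: [0.5862, -0.1428, 0.2537]
orientation: [0.088, -0.102, 0.991, 0.006]
wrist_force: [0.5, -0.2, -1.5]
opening: 0.0327
grasp_force: 59.8
```

Call:
apply_moves(
  deltas=[0.15, 0.06, -0.82, 0.3, 0, 0, 0, 0.15, 0.06, -0.82, 0.3, 0, 0, 0, 0.15, 0.06, -0.82, 0.3, 0, 0, 0, 0.15, 0.06, -0.82, 0.3, 0, 0, 0, 0.15, 0, 0, 0.3, 0, 0, 0],
)

```text
t: 24.28
tool_pos: [0.606, -0.244, 0.2083]
orientation: [0.088, -0.099, 0.991, 0.004]
wrist_force: [-1.6, -0.6, -0.4]
opening: 0.0328
grasp_force: 60.0
```

Run:
```python
from m import *
go(BN,12,30,10,.0513,.004)
```

```text
[ 0.6328 -0.234   0.0508]
shift units [-0.01  0.2   5.33] turn units [-0.09  0.01 -0.06] pos [ 0.606  -0.244   0.2083] t 24.28 F [-1.6 -0.6 -0.4]
shift units [-0.02  0.14  5.33] turn units [-0.09  0.01 -0.06] pos [ 0.606  -0.244   0.2083] t 24.28 F [-1.6 -0.6 -0.4]
```

Call:
apply_moves(
  deltas=[0.15, 0, 0.14, 0.6, -0.09, 0, -0.06, 0.15, 0, 0, 0.75, 0, 0, 0, 0.15, 0, 0, 0.75, 0, 0, 0, 0.15, 0, 0, 0.75, 0, 0, 0, 0.15, 0, 0, 0.75, 0, 0, 0],
)

```text
t: 24.7
tool_pos: [0.6248, -0.2293, 0.1013]
orientation: [0.087, -0.106, 0.99, 0.011]
wrist_force: [0.4, -0.8, -1.8]
opening: 0.033
grasp_force: 60.1
```

Call:
apply_moves(
  deltas=[0.15, 0, 0, 0.75, 0, 0, 0, 0.15, 0, 0, 0.6, 0, 0, 0, 0.15, 0, 0, 0.3, 0, 0, 0, 0.15, 0, 0, 0, 0, 0, 0, 0.15, 0, 0, 0, 0, 0, 0],
)

```text
t: 25.12
tool_pos: [0.6333, -0.2281, 0.054]
orientation: [0.087, -0.106, 0.99, 0.011]
wrist_force: [0.3, -1.3, -0.2]
opening: 0.0327
grasp_force: 60.0
```

Run:
```python
from m import *
go(BN,11.5,4,10.3,.0513,.004)
```

```text
[ 0.6322 -0.2341  0.0251]
shift units [ 0.24 -0.19  0.94] turn units [ 0.03 -0.03  0.04] pos [ 0.6333 -0.2281  0.054 ] t 25.12 F [ 0.3 -1.3 -0.2]
shift units [ 0.25 -0.19  0.94] turn units [ 0.03 -0.03  0.04] pos [ 0.6333 -0.2281  0.054 ] t 25.12 F [ 0.3 -1.3 -0.2]
```

Correct x/y/yaw first, then descend to about 4 mm over the floor.

Call:
apply_moves(
  deltas=[0.15, 0.12, -0.1, 0, 0.03, -0.03, 0.04, 0.15, 0.12, -0.09, 0.2, 0, 0, 0, 0.15, 0, 0, 0.4, 0, 0, 0, 0.15, 0, 0, 0.34, 0, 0, 0, 0.15, 0, 0, 0, 0, 0, 0],
)

```text
t: 25.53
tool_pos: [0.6316, -0.2332, 0.022]
orientation: [0.088, -0.103, 0.991, 0.01]
wrist_force: [-0.3, 0.7, -2.2]
opening: 0.0329
grasp_force: 60.0
```

Run:
```python
from m import *
go(BN,11.5,0,10.3,.0513,.004)
```

```text
[ 0.6322 -0.2341  0.0211]
shift units [-0.01 -0.03  0.03] turn units [ 0.02 -0.02  0.  ] pos [ 0.6316 -0.2332  0.022 ] t 25.53 F [-0.3  0.7 -2.2]
shift units [-0.01 -0.03  0.03] turn units [ 0.02 -0.02  0.  ] pos [ 0.6316 -0.2332  0.022 ] t 25.53 F [-0.3  0.7 -2.2]
```

Oscillation settles; step down gently until contact.

Call:
apply_moves(
  deltas=[0.15, 0, -0.03, 0.03, 0.02, -0.02, 0, 0.15, 0, 0, 0, 0, 0, 0, 0.15, 0, 0, 0, 0, 0, 0, 0.15, 0, 0, 0, 0, 0, 0, 0.15, 0, 0, 0, 0, 0, 0],
)

```text
t: 25.95
tool_pos: [0.6332, -0.2352, 0.0242]
orientation: [0.091, -0.103, 0.99, 0.008]
wrist_force: [-0.8, 0.7, -1.9]
opening: 0.0327
grasp_force: 60.0
```

Call:
apply_moves(
  deltas=[0.15, 0, 0, 0.05, 0, 0, 0, 0.15, 0, 0, 0, 0, 0, 0, 0.15, 0, 0, 0, 0, 0, 0, 0.15, 0, 0, 0, 0, 0, 0, 0.15, 0, 0, 0, 0, 0, 0],
)

```text
t: 26.37
tool_pos: [0.6332, -0.2351, 0.0224]
orientation: [0.091, -0.103, 0.991, 0.008]
wrist_force: [0.3, -0.8, -1.8]
opening: 0.0326
grasp_force: 60.0
```

Run:
```python
from m import *
go(BN,11.5,0,10.3,.0513,.004)
```

```text
[ 0.6322 -0.2341  0.0211]
shift units [0.03 0.04 0.04] turn units [-0.02  0.02 -0.  ] pos [ 0.6332 -0.2351  0.0224] t 26.37 F [ 0.3 -0.8 -1.8]
shift units [0.03 0.04 0.04] turn units [-0.02  0.02 -0.  ] pos [ 0.6332 -0.2351  0.0224] t 26.37 F [ 0.3 -0.8 -1.8]
```

Call:
apply_moves(
  deltas=[0.15, 0.02, 0.03, 0.04, 0, 0, 0, 0.15, 0, 0, 0, 0, 0, 0, 0.15, 0, 0, 0, 0, 0, 0, 0.15, 0, 0, 0, 0, 0, 0, 0.15, 0, 0, 0, 0, 0, 0],
)

```text
t: 26.78
tool_pos: [0.6328, -0.2344, 0.0212]
orientation: [0.091, -0.103, 0.99, 0.008]
wrist_force: [0.1, -0.8, 1.0]
opening: 0.0329
grasp_force: 60.4
```

Call:
apply_moves(
  deltas=[0.15, 0, 0, 0.05, 0, 0, 0, 0.15, 0, 0, 0, 0, 0, 0, 0.15, 0, 0, 0, 0, 0, 0, 0.15, 0, 0, 0, 0, 0, 0, 0.15, 0, 0, 0, 0, 0, 0],
)

```text
t: 27.2
tool_pos: [0.6333, -0.2344, 0.0203]
orientation: [0.091, -0.103, 0.99, 0.008]
wrist_force: [-1.2, 0.8, 7.5]
opening: 0.0327
grasp_force: 61.3
```

Run:
```python
from m import *
go(BN,11.5,0,10.3,.0513,.004)
```

```text
[ 0.6322 -0.2341  0.0211]
shift units [ 0.03  0.02 -0.03] turn units [-0.02  0.03 -0.  ] pos [ 0.6333 -0.2344  0.0203] t 27.2 F [-1.2  0.8  7.5]
shift units [ 0.03  0.02 -0.03] turn units [-0.02  0.03 -0.  ] pos [ 0.6333 -0.2344  0.0203] t 27.2 F [-1.2  0.8  7.5]
```

Call:
apply_moves(
  deltas=[0.15, 0.1, 0.02, -0.07, 0, 0, 0, 0.15, 0.1, 0, -0.02, 0, 0, 0, 0.15, 0.1, 0, -0.02, 0, 0, 0, 0.15, 0, 0, 0, 0, 0, 0, 0.15, 0, 0, 0, 0, 0, 0],
)

```text
t: 27.62
tool_pos: [0.6243, -0.2353, 0.0216]
orientation: [0.091, -0.103, 0.99, 0.008]
wrist_force: [5.2, -0.4, -0.9]
opening: 0.0326
grasp_force: 60.1
```

Run:
```python
from m import *
go(BN,-2,0.2,10.3,.0513,.004)
```

```text
[ 0.619  -0.2369  0.0213]
shift units [ 0.18 -0.01 -0.03] turn units [-0.02  0.03  0.  ] pos [ 0.6243 -0.2353  0.0216] t 27.62 F [ 5.2 -0.4 -0.9]
shift units [ 0.18 -0.01 -0.02] turn units [-0.02  0.03  0.  ] pos [ 0.6243 -0.2353  0.0216] t 27.62 F [ 5.2 -0.4 -0.9]
```

Call:
apply_moves(
  deltas=[0.15, 0.1, 0, -0.03, 0, 0, 0, 0.15, 0.09, 0, -0.02, 0, 0, 0, 0.15, 0, 0, 0, 0, 0, 0, 0.15, 0, 0, 0, 0, 0, 0, 0.15, 0, 0, 0, 0, 0, 0],
)

```text
t: 28.03
tool_pos: [0.6191, -0.2364, 0.0219]
orientation: [0.092, -0.103, 0.99, 0.008]
wrist_force: [7.4, -0.7, -4.3]
opening: 0.0328
grasp_force: 60.0
```

Run:
```python
from m import *
go(BN,-2,0.2,4,.0513,.004);go(BN,-2,0,0,.0513,.004)
```

```text
[ 0.6201 -0.2367  0.0158]
shift units [ 0.   -0.02  0.21] turn units [-0.03  0.95  0.  ] pos [ 0.6191 -0.2364  0.0219] t 28.03 F [ 7.4 -0.7 -4.3]
shift units [-0.02 -0.02  0.21] turn units [-0.03  0.95  0.  ] pos [ 0.6191 -0.2364  0.0219] t 28.03 F [ 7.4 -0.7 -4.3]
[ 0.6205 -0.2366  0.012 ]
shift units [ 0.01 -0.01  0.33] turn units [-0.03  1.53  0.  ] pos [ 0.6191 -0.2364  0.0219] t 28.03 F [ 7.4 -0.7 -4.3]
shift units [-0.05 -0.02  0.33] turn units [-0.03  1.53  0.  ] pos [ 0.6191 -0.2364  0.0219] t 28.03 F [ 7.4 -0.7 -4.3]
```

Same state as for the wide pack (7.4 N on the spring). Rotate the tail down.

Call:
apply_moves(
  deltas=[0.15, 0, 0, 0.07, -0.03, 0.32, 0, 0.15, 0, 0, 0.07, 0, 0.32, 0, 0.15, 0.02, 0, 0.07, 0, 0.31, 0, 0.15, 0, 0, 0, 0, 0, 0, 0.15, 0, 0, 0, 0, 0, 0],
)

```text
t: 28.45
tool_pos: [0.6203, -0.2358, 0.0157]
orientation: [0.035, -0.105, 0.994, 0.004]
wrist_force: [7.4, 0.8, 0.5]
opening: 0.0323
grasp_force: 61.0
```

Run:
```python
from m import *
go(BN,-2,0,0,.0513,.004)
```

```text
[ 0.6205 -0.2366  0.012 ]
shift units [ 0.01 -0.03  0.12] turn units [0.   0.59 0.02] pos [ 0.6203 -0.2358  0.0157] t 28.45 F [7.4 0.8 0.5]
shift units [-0.   -0.03  0.12] turn units [0.   0.59 0.02] pos [ 0.6203 -0.2358  0.0157] t 28.45 F [7.4 0.8 0.5]
```

Call:
apply_moves(
  deltas=[0.15, 0.02, 0, 0.03, 0, 0.2, 0, 0.15, 0, 0, 0.05, 0, 0.2, 0.02, 0.15, 0, 0, 0.05, 0, 0.19, 0, 0.15, 0, 0, 0, 0, 0, 0, 0.15, 0, 0, 0, 0, 0, 0],
)

```text
t: 28.87
tool_pos: [0.6196, -0.2362, 0.0123]
orientation: [0.0, -0.103, 0.995, 0.0]
wrist_force: [4.9, 2.3, 4.8]
opening: 0.0326
grasp_force: 61.6
```

Run:
```python
from m import *
go(BN,-2,0,0,.0513,.004)
```

```text
[ 0.6205 -0.2366  0.012 ]
shift units [-0.03 -0.02  0.01] turn units [ 0.01  0.   -0.01] pos [ 0.6196 -0.2362  0.0123] t 28.87 F [4.9 2.3 4.8]
shift units [-0.03 -0.02  0.01] turn units [ 0.01  0.   -0.01] pos [ 0.6196 -0.2362  0.0123] t 28.87 F [4.9 2.3 4.8]
```

Call:
apply_moves(
  deltas=[0.15, 0, 0, 0, 0, 0, 0, 0.54, 0, 0, 0, 0, 0, 0, 0.54, 0, 0, 0, 0, 0, 0, 0.54, 0, 0, 0, 0, 0, 0, 0.54, 0, 0, 0, 0, 0, 0],
)

```text
t: 29.28
tool_pos: [0.6169, -0.237, 0.011]
orientation: [-0.002, -0.102, 0.995, 0.001]
wrist_force: [0.2, -0.6, -0.2]
opening: 0.0463
grasp_force: 0.0
```

Call:
apply_moves(
  deltas=[0.54, 0, 0, -0.3, 0, 0, 0, 0.54, 0, 0, -0.8, 0, 0, 0, 0.54, 0, 0, -0.9, 0, 0, 0, 0.54, 0, 0, -0.9, 0, 0, 0, 0.54, 0, 0, -0.9, 0, 0, 0],
)

```text
t: 29.7
tool_pos: [0.6175, -0.2372, 0.1271]
orientation: [-0.002, -0.102, 0.995, 0.0]
wrist_force: [0.5, 0.4, 0.4]
opening: 0.0462
grasp_force: 0.0
```

Call:
apply_moves(
  deltas=[0.54, 0, 0, -0.6, 0, 0, 0, 0.54, 0, 0, -0.3, 0, 0, 0, 0.54, 0, 0, 0, 0, 0, 0, 0.54, 0, 0, 0, 0, 0, 0, 0.54, 0, 0, 0, 0, 0, 0],
)

```text
t: 30.12
tool_pos: [0.6174, -0.2364, 0.1509]
orientation: [-0.002, -0.103, 0.995, 0.001]
wrist_force: [0.1, 0.1, -0.4]
opening: 0.0463
grasp_force: 0.0
```

Run:
```python
from m import *
c=camera_info('wrist');im=snapshot('wrist');cv2.imwrite('pics/w13.png',im)
for n,B,L in(('W',BW,120),('N',BN,100)):
    f=lambda x,z:proj(c,tw(B[0]+x,B[1],z))[0].round(1).tolist()
    print(n,'housing',f(-6,20),'nose',f(0,32),'tail',f(L,32),'far edge',f(136.2 if n=='W' else 116.2,8))
    x=int(f(0,32)[0]);g=cv2.cvtColor(im,cv2.COLOR_BGR2GRAY)[:,x-4:x+5].mean(1).astype(int);y=np.arange(480)
    d=np.abs(np.diff(g));print([(int(i),int(g[i]),int(g[i+1])) for i in np.nonzero(d>25)[0] if 80<i<340])
s=snapshot('top');cv2.imwrite('pics/fin.png',np.vstack([im[60:340,100:500],cv2.resize(s[180:290,175:450],(400,160))]))
print(get_obs()['wrist_force'])
```

```text
W housing [421.1, 129.0] nose [425.5, 137.9] tail [411.9, 291.0] far edge [402.7, 295.7]
[(97, 81, 148), (98, 148, 198), (105, 205, 165), (106, 165, 102), (128, 58, 96), (136, 117, 83), (137, 83, 55), (182, 60, 243), (259, 247, 95), (260, 95, 62), (273, 58, 138), (274, 138, 222), (275, 222, 173), (276, 173, 76), (278, 63, 177), (279, 177, 230), (280, 230, 160), (281, 160, 52), (282, 52, 99), (283, 99, 212), (285, 194, 103), (286, 103, 60), (289, 58, 117), (290, 117, 211), (293, 228, 174), (294, 174, 100)]
N housing [306.8, 156.9] nose [306.8, 166.6] tail [307.3, 291.4] far edge [307.3, 296.0]
[(97, 84, 113), (98, 113, 183), (99, 183, 218), (105, 213, 185), (106, 185, 124), (107, 124, 66), (202, 52, 254), (265, 247, 92), (266, 92, 61), (274, 65, 199), (276, 214, 130), (277, 130, 53), (278, 53, 98), (279, 98, 212), (281, 192, 101), (282, 101, 50), (283, 50, 175), (284, 175, 230), (285, 230, 161), (286, 161, 56), (290, 47, 202), (291, 202, 229), (294, 212, 139), (295, 139, 84)]
[0.6651 0.2889 0.1602]
```

View pics/fin.png

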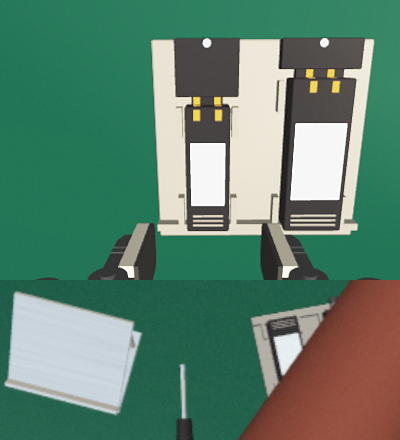

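Both packs are seated side by side: narrow nose at crop (208,105) and tail (208,230), wide nose (325,80) and tail (313,230). Tail and nose rows match the flat-seated predictions within about 1 px, and the rest is empty. Handing in.

```bash
python3 -c "
from station import close_job
print(close_job())"
```

```text
the job is handed in; nothing more can be done
None
```

Both packs are released in their bays and the job is handed in at about 30 s. The final wrist view puts both packs' ends within about 1.5 pixels of where flat, fully seated packs should appear. I don't have the judge's verdict.

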